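Put the radio packs on charge

TASK

Pull the charging tray fully out from under the plywood riser. Take every radio pack that hangs on the wooden rack off its batten, stand each upright in a charging well of its own and press it down until it is fully home; then push the loaded tray all the way back in under the riser and let go, without disturbing the other things on the table.

Things in the scene. Friction and masses are not known exactly. Their poses are not given: they have to be found in the camera images.
- pack_a: grey radio transmitter pack, about 0.17 kg, hung by its belt clip on the rack; None if absent. A box 22 (x) x 60 (y) x 92 mm (z), origin at the centre of its underside, z up. On its back (+x), centred in y, a steel clip 24 mm wide: its bridge leaves the back at z = 56..59 mm and runs to x = 24 mm, its leg comes down to z = 37 mm; the slot between (x = 11..21 mm) is open below
- pack_b: a pack just like pack_a; None if absent. On the flat top of every pack, at mid-thickness, stand a stub antenna (8 mm thick, 28 mm high, at y = +23 mm) and a mic socket (10 mm thick, 8 mm high, at y = -22 mm); the top between them is free for a press
- pack_c: a pack just like pack_a; None if absent. Packs hang on the -x side of the rack's batten, backs against it, axes parallel to the rack's, clip bridge resting on the batten's top, undersides 58 mm over the table, about 74 mm apart; lifted straight up 25 mm or more, a pack is free
- pack_d: a pack just like pack_a; None if absent. Above the batten a hanging pack stands clear by 36 mm on both faces, so it can be pinched there from above across its thickness
- rack: fixed wooden rack: a level batten along its y, 400 mm long, 8 mm thick (x = -4..4 mm), z = 74..114 mm, on two posts behind it (x = 4..22 mm, y = +/-185 mm, up to z = 107 mm) with feet 130 (x) x 50 x 14 mm. Origin at table height under the middle of the batten; the packs hang on its -x side
- riser: fixed plywood riser over the charging tray, 200 (x) x 352 (y) mm, open front facing its -x with the front edge at x = -100 mm; shelf at z = 165..183 mm; on it, 50 mm or more behind the front edge, a recorder and a receiver up to z = 240 mm (antennas to 300 mm). Origin at table height, centre of the footprint
- tray (a joint): travel of the charging tray in m: 0 = fully in under the riser, 0.12 = drawn fully out to its stop, along the riser's -x; starts nearly in. It slides with about 3 N and stays where it is left. A pack in a well passes under the shelf with 20 mm to spare
- tray_knob (a point): centre of the tray's black pull knob, 32 mm over the table: a cylinder 28 mm across and 20 mm long, axis along the tray's x, on a 10 mm stem, 32 mm in front of the tray's front plate (62 mm in front of the shelf's edge when the tray is in). Moves with the tray, axes as the riser's. It can be pinched from above across its y
- well1 (a point): centre of the mouth of the first of four charging wells, on top of the grey dock block, 50 mm over the table; moves with the tray, axes as the riser's (x into the riser, z up). A well is 26 (x) x 66 (y) mm, mouth chamfered 3 mm, and takes one pack upright, thickness along x, either way round
- well2 (a point): mouth of the second well, 74 mm along y from well1, all else the same. Its floor is a stiff contact block 27 mm below the mouth, on which a pack just set in comes to rest; pushed with more than about 10 N it gives way 7 mm and stays down. A pack is fully home when its underside is 34 mm below the mouth
- well3 (a point): mouth of the third well, like well2, 74 mm further along y. With the tray fully out the wells' middle line stands 90 mm in front of the shelf's edge, with the tray in 30 mm behind it
- well4 (a point): mouth of the fourth well, like well2, 74 mm further along y; the wells are all empty at the start
- tape_roll: a roll of black tape lying flat, 110 mm across, 48 mm high; origin centre of underside; not part of the job
- mug: a white mug, 80 mm across, 95 mm high; origin centre of underside, handle towards its +y; not part of the job
- phone: a blue phone lying flat, 150 (x) x 74 (y) x 9 mm; origin centre of underside; not part of the job
- tape_measure: a yellow and black tape measure, 62 x 62 x 34 mm; origin centre of underside; not part of the job
- audio_box: a small black audio box, 55 x 85 x 24 mm; origin centre of underside; not part of the job
- moulding: an offcut of pine moulding lying flat, 100 (x) x 44 (y) x 22 mm; origin centre of underside; not part of the job
- driver: a screwdriver lying down, about 200 mm long along its x; origin under its middle; not part of the job

How it is judged:
On the way, in this order (a step that is already met when the one before it is completed fails the run):
1. the charging tray is drawn out (to within 10 mm of its stop) (value of joint tray above 0.11 m), for 0.2 s.
2. every pack stands upright in a charging well, pressed fully home (z of each of pack_a, pack_b, pack_c, pack_d in the frame of well1 below -0.0312 m and x of pack_a in the frame of well1 between -0.006 and 0.006 m and y of pack_a in the frame of well1 between -0.01 and 0.232 m and angle between each of pack_a, pack_b, pack_c, pack_d's own z axis and vertical below 0.1 rad and x of pack_b in the frame of well1 between -0.006 and 0.006 m and y of pack_b in the frame of well1 between -0.01 and 0.232 m and x of pack_c in the frame of well1 between -0.006 and 0.006 m and y of pack_c in the frame of well1 between -0.01 and 0.232 m and x of pack_d in the frame of well1 between -0.006 and 0.006 m and y of pack_d in the frame of well1 between -0.01 and 0.232 m), for 0.2 s.
At the end, for the whole second after the job is handed in: Every pack present is upright in a charging well (tilt under 0.1 rad, underside at least 31.2 mm below the mouth, of 34 mm), at rest and let go, and the tray is pushed in to within 6 mm of its stop (all of step 2 and value of joint tray below 0.006 m and velocity of joint tray below 0.01 m/s and linear speed of each of pack_a, pack_b, pack_c, pack_d below 0.02 m/s); the robot touches nothing.
It fails at once if a thing that is not part of the job was moved more than 30 mm (distance of any of tape_roll, mug, phone, tape_measure, audio_box, moulding, driver from where it was at the start of the episode above 0.03 m).
Of pack_a, pack_b, pack_c, pack_d only 2 to 4 are there at a start; the rules pass over those that are not, and their reading is None.
At some moment in a run one of pack_a, pack_b, pack_c, pack_d may be knocked a few centimetres aside while the robot is not near it.
It also fails if it takes over 210 s, if anything falls off the work surface, if the arm or the gripper's body presses on something with over 40 N, if the wrist force passes 120 N, or if a joint passes its speed limit or range.

ROBOT

A 7-joint arm with a two-finger parallel gripper is mounted at the origin on the work surface. World frame = base frame: x ahead of the robot, y to its left, z up, the work surface at z = 0. Lengths are in m, angles in rad, forces in N, time in s.
With the tool pointing down it reaches from about 0.4 to 0.85 m from the base axis. Payload 10.4 kg.
Tool frame: the origin (TCP) lies midway between the tips of the shut fingers; the grasp point (between the pads) lies 19 mm behind it; y points along the fingers, x is the direction in which the jaws open and shut, and the axes are right-handed (so a half turn about y gives the same grasp; the last joint's range is limited). The gripper opens to 87 mm and grips with 3 to 60 N. Pads are 19 mm wide; open, the fingers measure 117 mm over their backs; the gripper's body (75 mm by 190 mm) begins 51 mm behind the grasp point.
Start: joints at [-1.137, 0.332, -0.065, 1.46, 0.022, 1.35, -0.088], TCP at [0.276, 0.561, 0.223] pointing down, gripper open.
Joint ranges: [-2.6, 2.6], [-0.5, 2.12], [-1.47, 1.34], [0.16, 2.42], [-1.27, 4.41], [0.06, 2.06], [-2.6, 2.6]. Speed limits (rad/s): [2.22, 2.22, 2.79, 2.79, 3.14, 3.14, 3.14].

INTERFACE

Orientations are given as a unit quaternion [x, y, z, w].
In Python, from bench import r gives the robot as it stands. The module is installed in compiled form; this text tells all that it offers.
- The arm moves only by the tool arm_command, never from a script. Its argument "deltas" is one flat list of numbers, 6 for each row, row after row: the shift along the tool's x, y, z in m, then the turn, a rotation vector about the tool's x, y, z in degrees. In form: [tx, ty, tz, ax, ay, az, tx, ty, tz, ax, ay, az, ...]. A call has 1 to 8 rows; each row is the pose to reach, as a shift and turn from the pose commanded when the call began, along the tool's axes at that moment; what a row does not reach only later rows make up. A row lasts 1/8 s, in which the tool goes at most 62.5 mm and 10.7 degrees, less where a joint would pass 70% of its speed; a pose out of reach is approached as far as the arm can. A call with a gripper value outside its range is refused whole. "hand" is the opening, from 0 (shut) to 1 (fully open), set as the call begins (left out, the last holds). The fingers move at their own pace and stop on an object; "grip_force" is the grip in N (left out, the last holds). Time passes only in rows, so rows that repeat a pose let the fingers close. It gives the time, the measured TCP pose, the force and the opening at its end, in the units of the state.
- r.read_state(): the state, without advancing time (a new reading comes with each control period).
- r.camera(name): name is "scene" or "top" or "wrist"; returns a dict with "image" (420x560x3 uint8, red, green, blue), "intrinsics" (3x3 intrinsics, pixels), "k1" (the pictures are not rectified: a ray, as slopes to the right and down, at radius r is drawn at 1 + k1 r^2 times it, then the intrinsics apply), "world_from_camera" (4x4, takes a point from camera to world coordinates); the wrist camera has in their place "hand_eye" (4x4, takes a point from camera to tool coordinates, whose origin is the TCP and whose axes are the tool frame's). Camera axes: x right, y down, z forward; pixel columns grow to the right and rows downward; lengths in m; the calibration is good to about 2 mm. A picture is of the moment at which its call begins: read the wrist's pose just before it. There is no depth.
- r.close_job(): hands the job in, once; it reports no verdict.
Trained networks look in a picture, given as the dict that the camera call returned (one of the last four; its "shot" number tells which), for a name from the list of things; names that differ only in an ending like _2 or _b are one class to them, and where a whole thing is asked for, a point or a joint stands for the part that bears it (a point fixed in the world has none). Each returns a list of dicts, best first, with "conf" (0 to 1); they miss things now and then, are a little off and sometimes report something else, mostly with a low value. They report only what shows in the picture. A call takes as long as a camera call.
- r.boxes_of(picture, query): "centre" ([row, column] in pixels, amid what is visible of it).
- r.regions_of(picture, query): "region" (420x560 bool, what is visible of it) and "centre" ([row, column] in pixels, amid what is visible of it).
The state is a dict: "time": time; "joint_positions": joint angles; "joint_vel": joint speeds; "joint_torque": joint torques, N m; "ee_pos": TCP position; "eef_rot": TCP orientation; "ft_force": force on the tool from outside, world axes, zero at the start; "torque": the same for the moment, N m; "width": finger opening in m.
Only numpy, scipy, OpenCV 4.12 (cv2) and the standard library are available. Lean on these libraries where they do the work, as an engineer would, in place of code of your own. Each camera call takes 0.05 s, during which the arm holds its last target.

## Working session

There is one attempt and no reset: what is moved stays moved. The work goes in short steps, Python scripts to look and compute and a tool call to move; the robot and the scene stay as the last step left them, time stands still between calls to the robot, and variables do not carry over. Pictures are saved under pics/ and viewed, and the job is handed in when it is done.

Besides the shell and the picture viewer there is one more tool, called after "Request:" as name(argument=value, ...) on one line, values as JSON. arm_command: Moves the arm, as the interface text tells. Its arguments: {"type":"object","properties":{"deltas":{"type":"array","items":{"type":"number"}},"hand":{"type":"number"},"grip_force":{"type":"number"}},"required":["deltas"]}

```bash
mkdir -p pics; ls; python3 - <<'E'
from bench import r
import cv2
s=r.read_state()
for k,v in s.items(): print(k,v)
for n in ["scene","top","wrist"]:
    p=r.camera(n); cv2.imwrite(f"pics/{n}0.png",p["image"][:,:,::-1])
    print(n,{k:v for k,v in p.items() if k!="image"})
E
```

```text
pics
time 0.0
joint_positions [-1.13661282  0.33289221 -0.06474441  1.46094107  0.02161665  1.34989441
 -0.08852912]
joint_vel [ 0.00104768 -0.00030008  0.00061461 -0.00056487  0.00035251 -0.00244527
  0.00150108]
joint_torque [-9.28209556e-04 -6.23247242e+01  2.39079277e-02 -3.89901066e+01
 -6.13669446e-02  3.96533555e-02  1.74335564e-04]
ee_pos [0.27548029 0.56058124 0.22174147]
eef_rot [ 0.60050335  0.37340286 -0.37423991 -0.59992543]
ft_force [-0.44344309  0.19124596 -0.10388599]
torque [ 0.0063965  -0.05077417  0.02381267]
width 0.08729243996195399
scene {'intrinsics': array([[526.34809835,   0.        , 273.95541163],
       [  0.        , 526.34809835, 220.23348601],
       [  0.        ,   0.        ,   1.        ]]), 'k1': 0.05450768127231727, 'world_from_camera': array([[ 0.84446103,  0.39927749, -0.35701968,  1.10432354],
       [ 0.53541469, -0.6109501 ,  0.58315614, -0.8195659 ],
       [ 0.01471991, -0.68360622, -0.72970258,  1.15527389],
       [ 0.        ,  0.        ,  0.        ,  1.        ]]), 'shot': 1}
top {'intrinsics': array([[514.79621794,   0.        , 279.
[... 289 characters left out ...]
    [-0.02097681, -0.16286585, -0.98642521,  1.2152929 ],
       [ 0.        ,  0.        ,  0.        ,  1.        ]]), 'shot': 2}
wrist {'intrinsics': array([[347.04598013,   0.        , 280.34119214],
       [  0.        , 347.04598013, 218.74031039],
       [  0.        ,   0.        ,   1.        ]]), 'k1': -0.02674588469268312, 'hand_eye': array([[ 9.99999908e-01, -4.23211522e-04, -6.42946802e-05,
        -4.55492366e-04],
       [-4.72485332e-05, -2.58404034e-01,  9.66036931e-01,
        -1.62890431e-01],
       [-4.25451964e-04, -9.66036840e-01, -2.58404030e-01,
         7.14348966e-02],
       [ 0.00000000e+00,  0.00000000e+00,  0.00000000e+00,
         1.00000000e+00]]), 'shot': 3}
```

View pics/scene0.png

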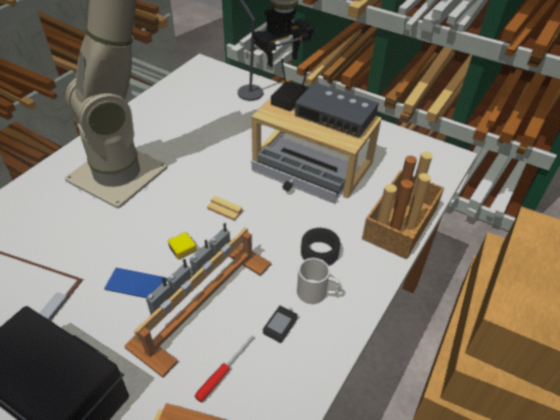

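View pics/top0.png

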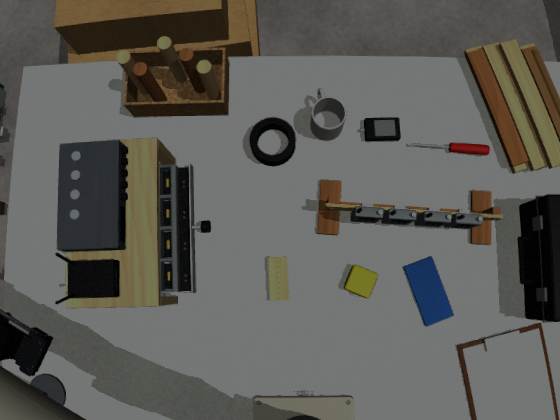

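View pics/wrist0.png

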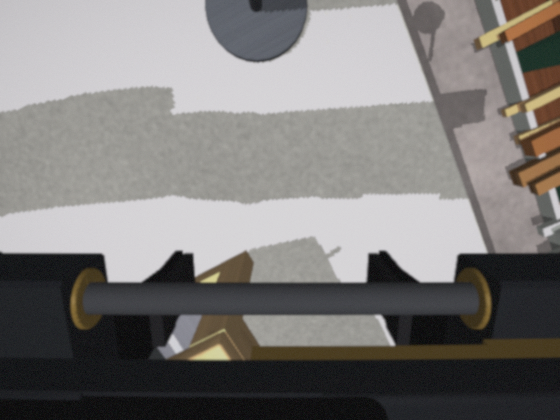

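```bash
cat > h.py <<'E'
import numpy as np, cv2
from scipy.spatial.transform import Rotation as R
from bench import r
def ray(p,px):
    """px list of [col,row] -> origin, dirs in frame of world_from_camera (or given T)"""
    K=p["intrinsics"]; px=np.atleast_2d(np.array(px,float))
    d=np.array([p["k1"],0,0,0,0])
    u=cv2.undistortPoints(px.reshape(-1,1,2),K,d).reshape(-1,2)
    T=p["T"]; v=np.c_[u,np.ones(len(u))]@T[:3,:3].T
    return T[:3,3],v
def at_z(p,px,z):
    o,v=ray(p,px); return o+v*((z-o[2])/v[:,2])[:,None]
def proj(p,X):
    T=np.linalg.inv(p["T"]); X=np.atleast_2d(X)@T[:3,:3].T+T[:3,3]
    rv=np.zeros(3)
    return cv2.projectPoints(X.reshape(-1,1,3),rv,rv,p["intrinsics"],np.array([p["k1"],0,0,0,0]))[0].reshape(-1,2)
def pose():
    s=r.read_state(); T=np.eye(4); T[:3,:3]=R.from_quat(s["eef_rot"]).as_matrix(); T[:3,3]=s["ee_pos"]; return T
def cam(n):
    T=pose(); p=r.camera(n)
    p["T"]=T@p["hand_eye"] if n=="wrist" else p["world_from_camera"]
    return p
def save(p,name): cv2.imwrite(f"pics/{name}.png",p["image"][:,:,::-1])
def delta(pos,Rt,T=None):
    T=pose() if T is None else T
    return np.r_[T[:3,:3].T@(np.array(pos)-T[:3,3])*1000, np.degrees(R.from_matrix(T[:3,:3].T@Rt).as_rotvec())].round(1)
def Rdown(xdir):
    """tool y down, tool x horizontal at world angle xdir deg"""
    a=np.radians(xdir); x=np.array([np.cos(a),np.sin(a),0]); y=np.array([0,0,-1.]); return np.c_[x,y,np.cross(x,y)]
def X(): 
    T=pose(); print("pos",T[:3,3].round(4),"xang",np.degrees(np.arctan2(T[1,0],T[0,0])).round(2),"ydir",T[:3,1].round(4),"J",np.array(r.read_state()["joint_positions"]).round(2),"t",round(r.read_state()["time"],2),"F",r.read_state()["ft_force"].round(1),"w",round(r.read_state()["width"],4))
E
python3 - <<'E'
from h import *
X(); print(pose().round(3))
a=cam("scene"); im=a["image"]
c=im[0:110,220:340]; cv2.imwrite("pics/c1.png",cv2.resize(c,None,fx=5,fy=5,interpolation=2)[:,:,::-1])
t=cam("top")
for q in ["pack_a","tray_knob","riser","rack","tray","tape_roll","mug","phone","tape_measure","audio_box","moulding","driver","well1"]:
  for p,n in ((a,"scene"),(t,"top")):
    try: print(q,n,[(np.round(b["centre"]).tolist(),round(b["conf"],2)) for b in r.boxes_of(p,q)][:6])
    except Exception as e: print(q,e)
cv2.imwrite("pics/c2.png",cv2.resize(t["image"][120:320,40:240],None,fx=3,fy=3,interpolation=2)[:,:,::-1])
cv2.imwrite("pics/c3.png",cv2.resize(t["image"][160:260,310:510],None,fx=4,fy=4,interpolation=2)[:,:,::-1])
E
```

```text
pos [0.2756 0.5607 0.222 ] xang 63.83 ydir [-4.e-04 -1.e-03 -1.e+00] J [-1.14  0.33 -0.06  1.46  0.02  1.35 -0.09] t 0.15 F [-0.3  0.6 -0.4] w 0.0866
[[ 0.441 -0.    -0.897  0.276]
 [ 0.897 -0.001  0.441  0.561]
 [-0.001 -1.    -0.     0.222]
 [ 0.     0.     0.     1.   ]]
pack_a scene [([242.0, 223.0], 0.93), ([300.0, 162.0], 0.86), ([260.0, 203.0], 0.73), ([278.0, 179.0], 0.68), ([169.0, 307.0], 0.22)]
pack_a top [([215.0, 434.0], 0.95), ([219.0, 464.0], 0.64), ([219.0, 400.0], 0.58), ([212.0, 366.0], 0.57)]
tray_knob scene [([300.0, 160.0], 0.74)]
tray_knob top [([230.0, 179.0], 0.89)]
riser scene [([137.0, 315.0], 0.8), ([211.0, 224.0], 0.6)]
riser top [([221.0, 124.0], 0.96), ([217.0, 398.0], 0.45)]
rack scene [([301.0, 180.0], 0.76)]
rack top [([210.0, 404.0], 0.79), ([216.0, 434.0], 0.57)]
tray scene [([166.0, 302.0], 0.92)]
tray top [([228.0, 177.0], 0.58)]
tape_roll scene [([243.0, 323.0], 0.95), ([166.0, 304.0], 0.3)]
tape_roll top [([126.0, 270.0], 0.95), ([220.0, 466.0], 0.18)]
mug scene [([376.0, 213.0], 0.64), ([281.0, 312.0], 0.59), ([168.0, 304.0], 0.17)]
mug top [([126.0, 276.0], 0.68), ([115.0, 327.0], 0.67)]
phone scene [([281.0, 130.0], 0.66)]
phone top [([293.0, 428.0], 0.9)]
tape_measure scene [([249.0, 181.0], 0.74)]
tape_measure top [([281.0, 359.0], 0.94)]
audio_box scene [([321.0, 280.0], 0.79), ([240.0, 222.0], 0.54)]
audio_box top []
moulding scene [([209.0, 224.0], 0.58), ([250.0, 182.0], 0.19)]
moulding top [([276.0, 279.0], 0.96)]
driver scene [([378.0, 212.0], 0.73)]
driver top [([150.0, 465.0], 0.79), ([222.0, 126.0], 0.57)]
well1 scene [([170.0, 303.0], 0.68), ([380.0, 215.0], 0.58)]
well1 top [([231.0, 174.0], 0.94)]
```

View pics/c1.png

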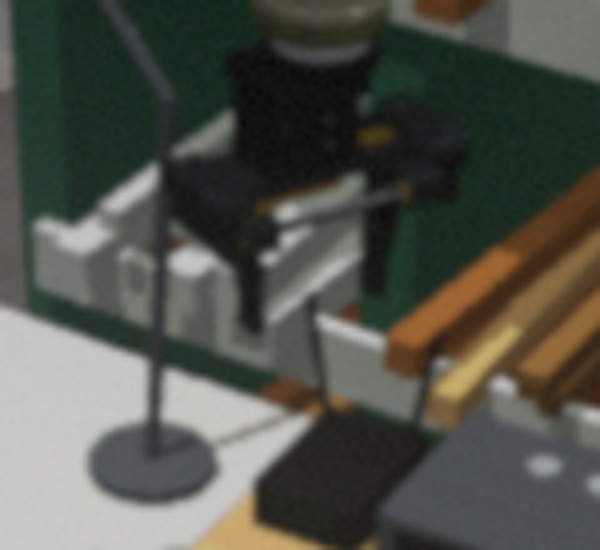

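View pics/c2.png

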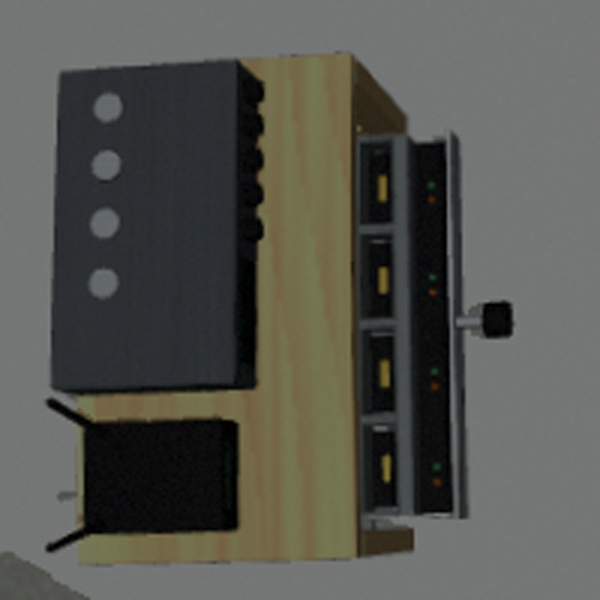

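View pics/c3.png

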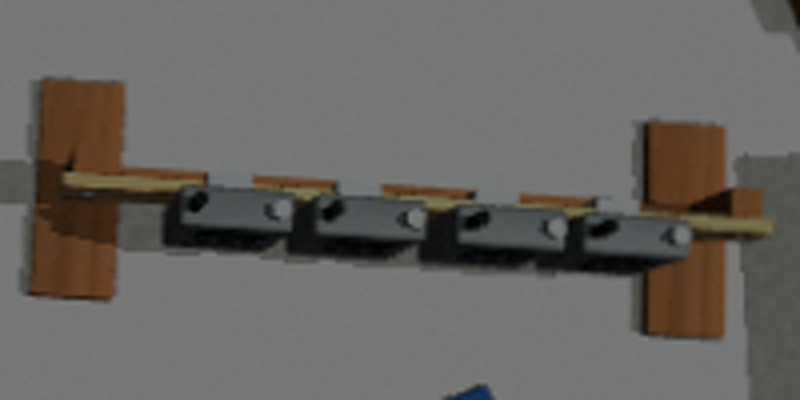

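```bash
python3 - <<'E'
from h import *
a=cam("scene"); t=cam("top")
c2=lambda x,y:(40+(x+.5)/3-.5,120+(y+.5)/3-.5)
c3=lambda x,y:(310+(x+.5)/4-.5,160+(y+.5)/4-.5)
print("knob",at_z(t,[c2(497,320)],.045))
print("shelf edge",at_z(t,[c2(352,55),c2(355,557),c2(78,562)],.183))
print("wells",at_z(t,[c2(459,135),c2(467,517)],.05))
b=at_z(t,[c3(63,174),c3(773,222),c3(63,187),c3(773,234)],.114);print("batten",b)
print("batten mid",b.mean(0), np.degrees(np.arctan2(*(b[0]-b[1])[[1,0]])))
# pack tops: mid of the top surface
P=[(237,204),(372,215),(512,224),(638,235)]
print("packs",at_z(t,[c3(*p) for p in P],.150))
for n,z in (("tape_roll",.048),("mug",.095),("phone",.009),("tape_measure",.034),("moulding",.022),("driver",.02)):
  b=r.boxes_of(t,n)[0]["centre"]; print(n,at_z(t,[b[::-1]],z).round(3))
im=a["image"]
cv2.imwrite("pics/s1.png",cv2.resize(im[70:220,220:400],None,fx=4,fy=4,interpolation=2)[:,:,::-1])
cv2.imwrite("pics/s2.png",cv2.resize(im[210:380,110:280],None,fx=3.5,fy=3.5,interpolation=2)[:,:,::-1])
E
```

```text
knob [[0.50573082 0.22460623 0.045     ]]
shelf edge [[0.67737835 0.30963527 0.183     ]
 [0.32930066 0.29590872 0.183     ]
 [0.32122889 0.49357744 0.183     ]]
wells [[0.65070149 0.25698315 0.05      ]
 [0.3555565  0.24437429 0.05      ]]
batten [[ 0.54696496 -0.0472233   0.114     ]
 [ 0.51754043 -0.44375777  0.114     ]
 [ 0.53983515 -0.04710166  0.114     ]
 [ 0.51082467 -0.4432853   0.114     ]]
batten mid [ 0.5287913  -0.24534201  0.114     ] 85.75618886945736
packs [[ 0.52459474 -0.13583932  0.15      ]
 [ 0.51825731 -0.2073048   0.15      ]
 [ 0.51287225 -0.28252769  0.15      ]
 [ 0.50636383 -0.35149268  0.15      ]]
tape_roll [[0.735 0.074 0.048]]
mug [[ 0.753 -0.063  0.095]]
phone [[ 0.355 -0.29   0.009]]
tape_measure [[ 0.377 -0.131  0.034]]
moulding [[0.502 0.293 0.022]]
driver [[ 0.695 -0.402  0.02 ]]
```

View pics/s1.png

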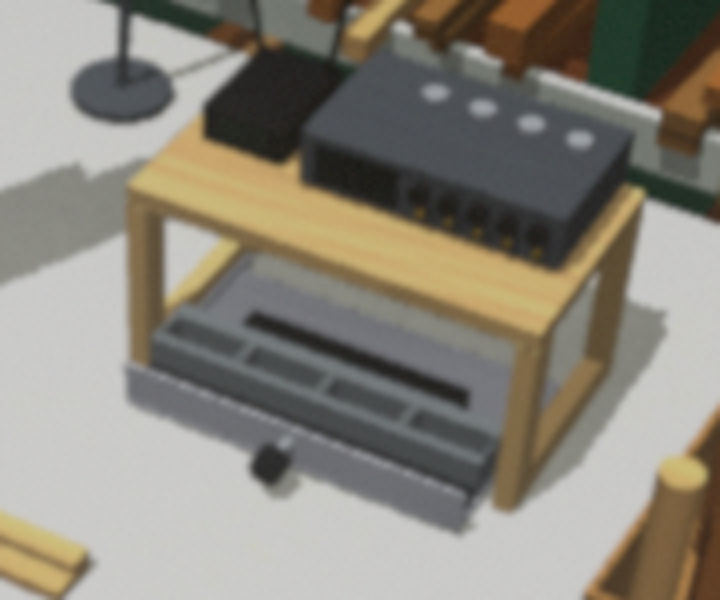

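View pics/s2.png

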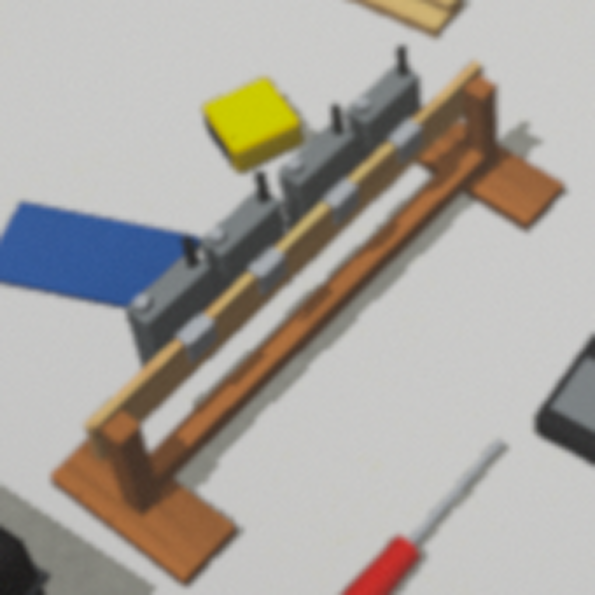

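```bash
python3 - <<'E'
from h import *
X(); print(delta([0.505,0.2246,0.38],Rdown(2.3)), delta([0.505,0.20,0.2],Rdown(2.3)))
E
```

```text
pos [0.2757 0.561  0.2226] xang 63.83 ydir [ 0.e+00  1.e-04 -1.e+00] J [-1.14  0.33 -0.06  1.46  0.02  1.35 -0.09] t 1.95 F [-0.3  1.3  0.7] w 0.0871
[-200.7 -157.4 -354.2   -0.    61.5    0. ] [-222.8   22.6 -365.    -0.    61.5    0. ]
```

Request:
arm_command(deltas=[0, -0.06, 0, 0, 0, 0, 0, -0.12, 0, 0, 0, 0, 0, -0.16, 0, 0, 0, 0, -0.2, -0.16, -0.354, 0, 61.5, 0, -0.2, -0.16, -0.354, 0, 61.5, 0, -0.2, -0.16, -0.354, 0, 61.5, 0, -0.2, -0.16, -0.354, 0, 61.5, 0, -0.2, -0.16, -0.354, 0, 61.5, 0], hand=0.7)

```text
time: 2.95
ee_pos: [0.4529, 0.3011, 0.3828]
eef_rot: [-0.704, -0.06, 0.06, 0.705]
ft_force: [0.8, 1.6, 0.2]
width: 0.0606
```

```bash
python3 - <<'E'
from h import *
X(); print(delta([0.505,0.20,0.25],Rdown(2.3)))
E
```

```text
pos [0.4529 0.3011 0.3828] xang 9.76 ydir [ 4.e-04  7.e-04 -1.e+00] J [-0.86  0.11  0.21  1.4  -0.02  1.63 -0.48] t 2.95 F [0.8 1.6 0.2] w 0.0606
[  34.1  132.8 -108.5   -0.     7.5    0. ]
```

Request:
arm_command(deltas=[0.034, 0, -0.1085, 0, 7.5, 0, 0.034, 0, -0.1085, 0, 7.5, 0, 0.034, 0.133, -0.1085, 0, 7.5, 0, 0.034, 0.133, -0.1085, 0, 7.5, 0, 0.034, 0.133, -0.1085, 0, 7.5, 0, 0.034, 0.133, -0.1085, 0, 7.5, 0])

```text
time: 3.7
ee_pos: [0.5052, 0.2026, 0.2514]
eef_rot: [-0.707, -0.017, 0.016, 0.707]
ft_force: [0.3, 0.4, 1.4]
width: 0.061
```

```bash
python3 - <<'E'
from h import *
X(); p=cam("wrist"); save(p,"w1")
print([(b["centre"],b["conf"]) for b in r.boxes_of(p,"tray_knob")])
E
```

```text
pos [0.5052 0.2026 0.2514] xang 2.63 ydir [ 1.4e-03  8.0e-04 -1.0e+00] J [-0.74  0.13  0.3   1.65 -0.04  1.36 -0.38] t 3.7 F [0.3 0.4 1.4] w 0.061
[([112.8, 285.8], 0.77)]
```

View pics/w1.png

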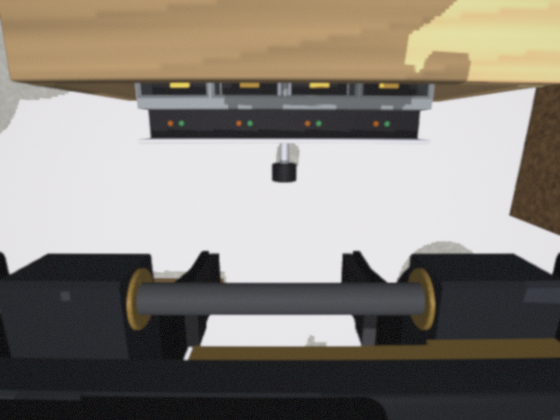

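```bash
cat >> h.py <<'E'
def wcam(tag=None):
    p=cam("wrist")
    if tag: save(p,tag)
    return p
E
python3 - <<'E'
from h import *
p=wcam("w2")
print("knob",at_z(p,[(284,172),(271.5,172),(297,172),(284,164),(284,182)],.040))
print("plate top corners z.05",at_z(p,[(141,140),(428,140)],.05))
e=at_z(p,[(10,80),(300,80),(540,80)],.165);print(e)
E
```

```text
knob [[0.50848496 0.22579081 0.04      ]
 [0.4949806  0.22518454 0.04      ]
 [0.52253369 0.22642526 0.04      ]
 [0.50807244 0.23438352 0.04      ]
 [0.5090074  0.21491183 0.04      ]]
plate top corners z.05 [[0.35926314 0.25362795 0.05      ]
 [0.65567163 0.26708605 0.05      ]]
[[0.3150035  0.29676542 0.165     ]
 [0.51387957 0.30434858 0.165     ]
 [0.67931502 0.3133309  0.165     ]]
```

```bash
python3 - <<'E'
from h import *
X(); print(delta([0.5085,0.2245,0.10],Rdown(2.4)),delta([0.5085,0.2245,0.022],Rdown(2.4)))
E
```

```text
pos [0.5058 0.2028 0.2523] xang 2.62 ydir [ 0.0036  0.0021 -1.    ] J [-0.74  0.13  0.3   1.65 -0.04  1.36 -0.38] t 3.85 F [0.6 0.4 0.3] w 0.0612
[ 3.100e+00  1.524e+02  2.130e+01 -1.000e-01  2.000e-01  2.000e-01] [ 2.800e+00  2.304e+02  2.110e+01 -1.000e-01  2.000e-01  2.000e-01]
```

Request:
arm_command(deltas=[0.003, 0.06, 0.021, 0, 0, 0, 0.003, 0.12, 0.021, 0, 0, 0, 0.003, 0.16, 0.021, 0, 0, 0, 0.003, 0.2, 0.021, 0, 0, 0, 0.003, 0.23, 0.021, 0, 0, 0, 0.003, 0.23, 0.021, 0, 0, 0])

```text
time: 4.6
ee_pos: [0.5064, 0.2233, 0.0191]
eef_rot: [0.707, 0.016, -0.017, -0.707]
ft_force: [0.2, -0.7, -0.5]
width: 0.0607
```

Request:
arm_command(deltas=[0, 0, 0, 0, 0, 0, 0, 0, 0, 0, 0, 0, 0, 0, 0, 0, 0, 0, 0, 0, 0, 0, 0, 0], hand=0, grip_force=30)

```text
time: 5.1
ee_pos: [0.5073, 0.2235, 0.0202]
eef_rot: [-0.707, -0.017, 0.016, 0.707]
ft_force: [18.8, 1.6, -6.8]
width: 0.0286
```

```bash
python3 - <<'E'
from h import *
X(); p=wcam("w3")
E
```

```text
pos [0.5073 0.2235 0.0202] xang 2.62 ydir [ 1.6e-03  8.0e-04 -1.0e+00] J [-0.72  0.39  0.26  1.87 -0.12  0.9  -0.35] t 5.1 F [18.8  1.6 -6.8] w 0.0286
```

View pics/w3.png

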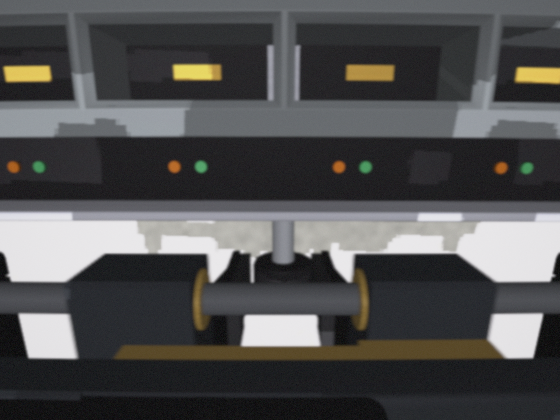

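Request:
arm_command(deltas=[0.001, 0, -0.015, 0, 0, 0, 0.001, 0, -0.035, 0, 0, 0, 0.001, 0, -0.055, 0, 0, 0, 0.001, 0, -0.075, 0, 0, 0, 0.001, 0, -0.085, 0, 0, 0, 0.001, 0, -0.093, 0, 0, 0, 0.001, 0, -0.093, 0, 0, 0])

```text
time: 6.02
ee_pos: [0.5122, 0.1281, 0.0201]
eef_rot: [0.707, 0.016, -0.015, -0.707]
ft_force: [-2.3, -3.3, 8.7]
width: 0.0271
```

Request:
arm_command(deltas=[0, 0, -0.003, 0, 0, 0, 0, 0, -0.007, 0, 0, 0, 0, 0, -0.007, 0, 0, 0])

```text
time: 6.4
ee_pos: [0.5124, 0.1221, 0.0201]
eef_rot: [0.707, 0.016, -0.016, -0.707]
ft_force: [-1.7, 0.4, 7.6]
width: 0.0272
```

```bash
python3 - <<'E'
from h import *
X(); p=cam("top");
c=p["image"][120:320,100:300]; cv2.imwrite("pics/t4.png",cv2.resize(c,None,fx=3,fy=3,interpolation=2)[:,:,::-1])
E
```

```text
pos [0.5124 0.1221 0.0201] xang 2.55 ydir [ 3.e-04 -1.e-04 -1.e+00] J [-0.59  0.34  0.3   1.94 -0.13  0.88 -0.17] t 6.4 F [-1.7  0.4  7.6] w 0.0272
```

View pics/t4.png

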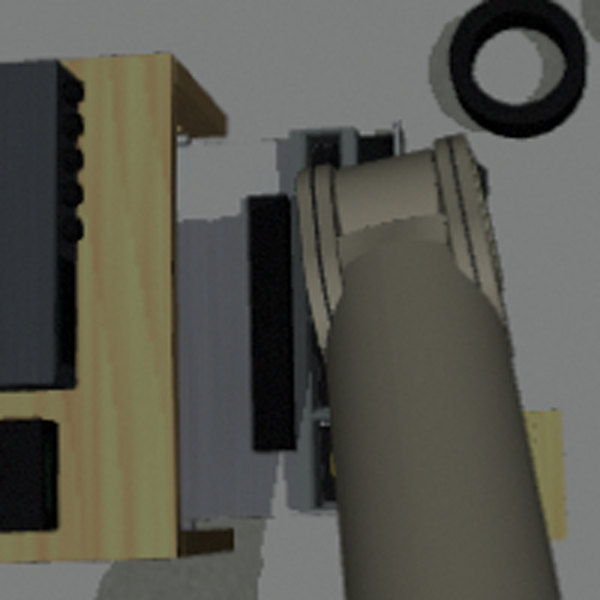

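Request:
arm_command(deltas=[0, 0, -0.002, 0, 0, 0, 0, 0, -0.004, 0, 0, 0])

```text
time: 6.7
ee_pos: [0.5126, 0.1188, 0.0201]
eef_rot: [-0.707, -0.016, 0.016, 0.707]
ft_force: [-2.8, 3.2, 7.8]
width: 0.027
```

Request:
arm_command(deltas=[0, 0, -0.002, 0, 0, 0, 0, 0, -0.004, 0, 0, 0])

```text
time: 6.95
ee_pos: [0.5126, 0.1182, 0.0201]
eef_rot: [-0.705, -0.017, 0.016, 0.708]
ft_force: [-1.8, 17.9, 2.2]
width: 0.0273
```

Request:
arm_command(deltas=[0, 0, -0.002, 0, 0, 0, 0, 0, -0.004, 0, 0, 0])

```text
time: 7.2
ee_pos: [0.5126, 0.1181, 0.0202]
eef_rot: [-0.704, -0.018, 0.017, 0.71]
ft_force: [-0.1, 31.6, -1.8]
width: 0.0275
```

Request:
arm_command(deltas=[0, 0, 0.007, 0, 0, 0, 0, 0, 0.007, 0, 0, 0])

```text
time: 7.45
ee_pos: [0.5126, 0.1183, 0.0201]
eef_rot: [-0.707, -0.016, 0.016, 0.707]
ft_force: [-0.5, 2.2, 7.6]
width: 0.027
```

Request:
arm_command(deltas=[0, 0, 0, 0, 0, 0, 0, 0, 0, 0, 0, 0, 0, 0, 0, 0, 0, 0], hand=0.6)

```text
time: 7.82
ee_pos: [0.5122, 0.1176, 0.0193]
eef_rot: [0.707, 0.016, -0.016, -0.707]
ft_force: [-0.3, 0.4, -0.6]
width: 0.0482
```

Request:
arm_command(deltas=[0, -0.05, 0, 0, 0, 0, 0, -0.11, 0, 0, 0, 0, 0, -0.17, 0, 0, 0, 0, 0, -0.22, 0, 0, 0, 0, 0, -0.26, 0, 0, 0, 0, 0, -0.26, 0, 0, 0, 0])

```text
time: 8.57
ee_pos: [0.5137, 0.1183, 0.2825]
eef_rot: [-0.706, -0.018, 0.014, 0.708]
ft_force: [0.7, 0.2, -0.9]
width: 0.0524
```

```bash
python3 - <<'E'
from h import *
X(); p=wcam("w5")
print(delta([0.505,0.16,0.30],Rdown(2.4)))
E
```

```text
pos [0.5137 0.1183 0.2825] xang 2.58 ydir [ 0.0049  0.0021 -1.    ] J [-0.63  0.08  0.34  1.65 -0.03  1.42 -0.24] t 8.57 F [ 0.7  0.2 -0.9] w 0.0524
[ -5.9 -19.6  42.1  -0.    0.2   0.1]
```

View pics/w5.png

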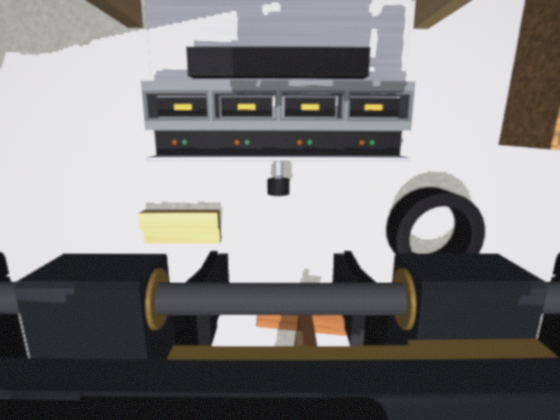

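Request:
arm_command(deltas=[-0.006, 0.04, 0.05, 0, 0, 0, -0.006, 0.04, 0.05, 0, 0, 0, -0.006, 0.04, 0.05, 0, 0, 0, -0.006, 0.04, 0.05, 0, 0, 0], hand=0.7)

```text
time: 9.12
ee_pos: [0.5045, 0.167, 0.2397]
eef_rot: [0.707, 0.016, -0.015, -0.707]
ft_force: [0.7, -0.2, 0.1]
width: 0.0609
```

```bash
python3 - <<'E'
from h import *
X(); p=wcam("w6")
c=p["image"][20:220,90:470]; cv2.imwrite("pics/w6c.png",cv2.resize(c,None,fx=2,fy=2,interpolation=2)[:,:,::-1])
E
```

```text
pos [0.5045 0.167  0.2397] xang 2.52 ydir [ 3.e-04 -2.e-04 -1.e+00] J [-0.68  0.11  0.3   1.7  -0.03  1.34 -0.33] t 9.12 F [ 0.7 -0.2  0.1] w 0.0609
```

View pics/w6c.png

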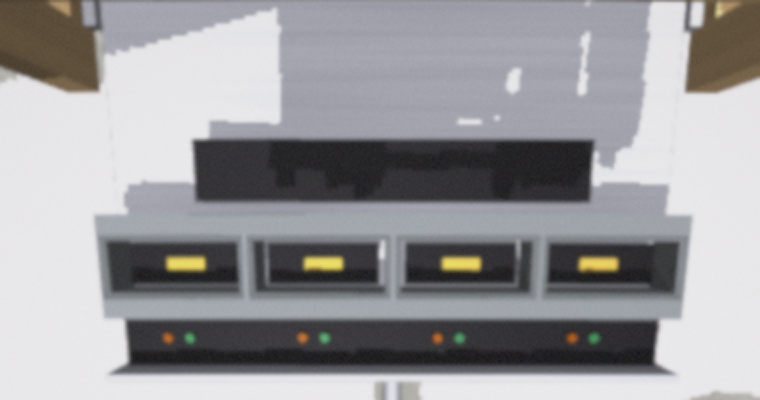

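```bash
python3 - <<'E'
from h import *
p=wcam("w7")
c=lambda x,y:(90+(x+.5)/2-.5,20+(y+.5)/2-.5)
d=at_z(p,[c(246,266),c(392,266),c(541,266)],.05);print(d, np.linalg.norm(np.diff(d,axis=0),axis=1))
e=at_z(p,[c(100,236),c(686,236),c(102,297),c(684,297)],.05);print("rows",e)
e=at_z(p,[c(95,216),c(692,216),c(105,318),c(683,318)],.05);print("block",e,e.mean(0))
# edges via gradient in the rectified top view
ang=np.radians(2.4)
u=np.array([np.cos(ang),np.sin(ang)]);v=np.array([-u[1],u[0]]);c0=np.array([.507,.213])
S=2000
a=np.arange(-.17,.17,.0005);b=np.arange(-.06,.06,.0005)
A,B=np.meshgrid(a,b); W=c0+A[...,None]*u+B[...,None]*v
px=proj(p,np.c_[W.reshape(-1,2),np.full(A.size,.05)]).astype(np.float32).reshape(*A.shape,2)
im=cv2.remap(p["image"],px[...,0],px[...,1],cv2.INTER_LINEAR)[::-1]
cv2.imwrite("pics/rect.png",im[:,:,::-1])
g=im.mean(2)
print("col profile (across wells) rows", )
rows=g[::-1][:, (abs(a)>.02)&(abs(a)<.05)].mean(1)
for bb,x in zip(b[::4],rows[::4]): print(round(bb,4),int(x),end="; ")
E
```

```text
[[0.43392653 0.20876137 0.05      ]
 [0.50709652 0.21188053 0.05      ]
 [0.5818132  0.21522619 0.05      ]] [0.07323645 0.07479155]
rows [[0.36112975 0.2205764  0.05      ]
 [0.65282515 0.23334106 0.05      ]
 [0.36041578 0.19020494 0.05      ]
 [0.65643863 0.20312889 0.05      ]]
block [[0.35917916 0.23017974 0.05      ]
 [0.65435674 0.24310946 0.05      ]
 [0.36134297 0.17949291 0.05      ]
 [0.65757278 0.192418   0.05      ]] [0.50811291 0.21130003 0.05      ]
col profile (across wells) rows
-0.06 228; -0.058 219; -0.056 138; -0.054 94; -0.052 67; -0.05 36; -0.048 31; -0.046 34; -0.044 46; -0.042 57; -0.04 67; -0.038 76; -0.036 70; -0.034 58; -0.032 57; -0.03 64; -0.028 116; -0.026 162; -0.024 167; -0.022 167; -0.02 167; -0.018 154; -0.016 125; -0.014 93; -0.012 83; -0.01 89; -0.008 40; -0.006 34; -0.004 56; -0.002 116; 0.0 138; 0.002 129; 0.004 80; 0.006 55; 0.008 55; 0.01 85; 0.012 129; 0.014 149; 0.016 166; 0.018 167; 0.02 167; 0.022 166; 0.024 161; 0.026 159; 0.028 160; 0.03 114; 0.032 57; 0.034 52; 0.036 52; 0.038 49; 0.04 48; 0.042 47; 0.044 46; 0.046 40; 0.048 37; 0.05 37; 0.052 38; 0.054 40; 0.056 44; 0.058 69;
```

View pics/rect.png

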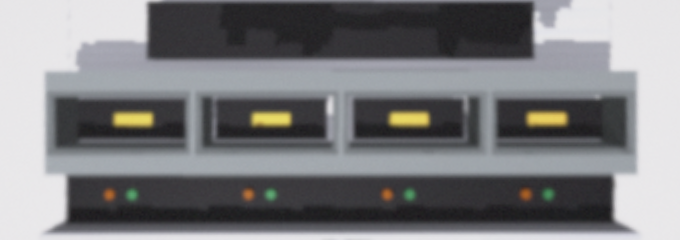

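```bash
python3 - <<'E'
from h import *
X(); print(delta([0.51,-0.36,0.34],Rdown(-4.2)))
E
```

```text
pos [0.5046 0.1672 0.2399] xang 2.53 ydir [ 7.e-04  2.e-04 -1.e+00] J [-0.68  0.11  0.3   1.7  -0.03  1.34 -0.33] t 9.22 F [0.1 0.1 0.1] w 0.061
[ -17.8 -100.2 -526.9   -0.     6.7    0. ]
```

Request:
arm_command(deltas=[-0.018, -0.1, -0.527, 0, 6.7, 0, -0.018, -0.1, -0.527, 0, 6.7, 0, -0.018, -0.1, -0.527, 0, 6.7, 0, -0.018, -0.1, -0.527, 0, 6.7, 0, -0.018, -0.1, -0.527, 0, 6.7, 0, -0.018, -0.1, -0.527, 0, 6.7, 0, -0.018, -0.1, -0.527, 0, 6.7, 0, -0.018, -0.1, -0.527, 0, 6.7, 0])

```text
time: 10.22
ee_pos: [0.5094, -0.3254, 0.3338]
eef_rot: [0.707, -0.025, 0.026, -0.707]
ft_force: [0.7, 0.6, 1.0]
width: 0.0612
```

```bash
python3 - <<'E'
from h import *
X(); print(delta([0.51,-0.36,0.34],Rdown(-4.2)))
E
```

```text
pos [ 0.5094 -0.3254  0.3338] xang -4.08 ydir [ 1.5e-03 -3.0e-04 -1.0e+00] J [-0.08  0.29  0.74  1.36 -0.2   1.56  0.57] t 10.22 F [0.7 0.6 1. ] w 0.0612
[  3.   -6.2 -34.5   0.    0.1   0.1]
```

Request:
arm_command(deltas=[0.003, 0, -0.035, 0, 0, 0, 0.003, 0, -0.035, 0, 0, 0, 0.003, 0, -0.035, 0, 0, 0])

```text
time: 10.6
ee_pos: [0.5103, -0.358, 0.3327]
eef_rot: [-0.707, 0.025, -0.025, 0.707]
ft_force: [0.7, -0.7, 0.8]
width: 0.061
```

```bash
python3 - <<'E'
from h import *
X(); p=wcam("w8")
for b in r.boxes_of(p,"pack_a"): print(b["centre"],round(b["conf"],2))
E
```

```text
pos [ 0.5103 -0.358   0.3327] xang -4.09 ydir [ 2.e-04  4.e-04 -1.e+00] J [-0.01  0.35  0.75  1.31 -0.24  1.57  0.64] t 10.6 F [ 0.7 -0.7  0.8] w 0.061
[43.7, 278.2] 0.94
[187.2, 277.4] 0.87
```

View pics/w8.png

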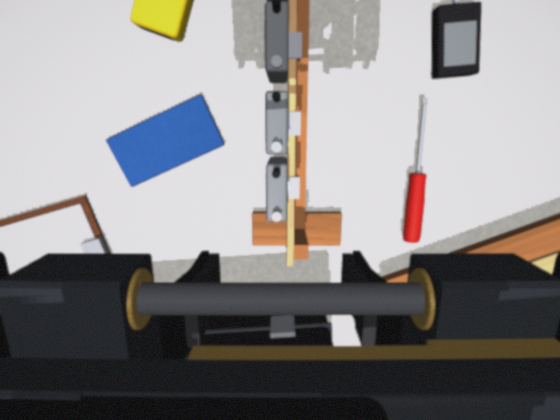

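```bash
python3 - <<'E'
from h import *
p=wcam("w9"); im=p["image"]
cv2.imwrite("pics/w9c.png",cv2.resize(im[0:250,220:340],None,fx=3,fy=3,interpolation=2)[:,:,::-1][:600])
cv2.imwrite("pics/w9d.png",cv2.resize(im[80:250,220:340],None,fx=4,fy=4,interpolation=2)[:,:,::-1][:600])
print(at_z(p,[(276.5,215),(276.5,147),(277,61)],.158).round(4))
print(at_z(p,[(291,130),(291,262)],.114).round(4))
E
```

```text
[[ 0.5048 -0.3726  0.158 ]
 [ 0.5097 -0.3057  0.158 ]
 [ 0.5157 -0.2295  0.158 ]]
[[ 0.5257 -0.2915  0.114 ]
 [ 0.5164 -0.442   0.114 ]]
```

View pics/w9d.png

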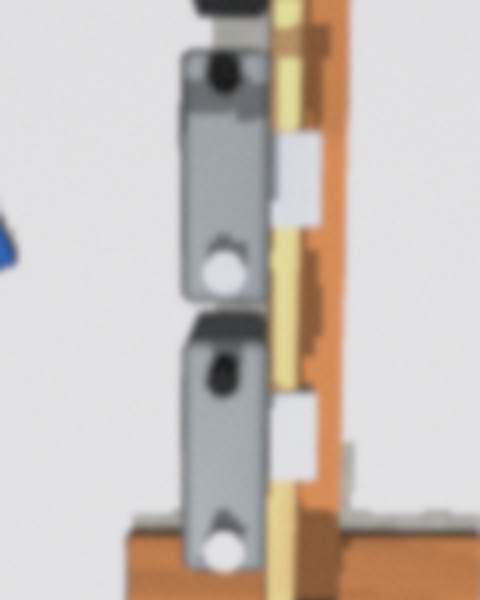

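```bash
python3 - <<'E'
from h import *
p=wcam()
c=lambda x,y:(220+(x+.5)/4-.5,80+(y+.5)/4-.5)
for q in [[(182,50),(268,50),(182,300),(268,300)],[(185,340),(267,340),(183,569),(264,569)]]:
    w=at_z(p,[c(*a) for a in q],.150); print(w.round(4).tolist(),w.mean(0).round(4))
E
```

```text
[[0.5026, -0.2546, 0.15], [0.5228, -0.256, 0.15], [0.4979, -0.3127, 0.15], [0.519, -0.3142, 0.15]] [ 0.5105 -0.2844  0.15  ]
[[0.4978, -0.3225, 0.15], [0.5181, -0.324, 0.15], [0.4926, -0.3812, 0.15], [0.5135, -0.3826, 0.15]] [ 0.5055 -0.3526  0.15  ]
```

```bash
python3 - <<'E'
from h import *
X(); print(delta([.506,-.352,.21],Rdown(-4.2)),delta([.506,-.352,.138],Rdown(-4.2)))
E
```

```text
pos [ 0.5107 -0.3571  0.3329] xang -3.98 ydir [ 7.e-04  6.e-04 -1.e+00] J [-0.01  0.35  0.75  1.31 -0.24  1.57  0.64] t 10.8 F [ 1.5 -0.1  0.3] w 0.0606
[ -5.2 122.9   4.7  -0.    0.2   0. ] [ -5.2 194.9   4.7  -0.    0.2   0. ]
```

Request:
arm_command(deltas=[-0.005, 0.05, 0.005, 0, 0.2, 0, -0.005, 0.1, 0.005, 0, 0.2, 0, -0.005, 0.14, 0.005, 0, 0.2, 0, -0.005, 0.17, 0.005, 0, 0.2, 0, -0.005, 0.195, 0.005, 0, 0.2, 0, -0.005, 0.195, 0.005, 0, 0.2, 0], hand=0.9)

```text
time: 11.55
ee_pos: [0.5051, -0.3514, 0.1363]
eef_rot: [-0.706, 0.027, -0.025, 0.707]
ft_force: [0.1, 0.3, 0.4]
width: 0.0784
```

```bash
python3 - <<'E'
from h import *
X(); p=wcam("w10")
a=cam("scene"); cv2.imwrite("pics/s10.png",cv2.resize(a["image"][150:350,80:300],None,fx=3,fy=3,interpolation=2)[:,:,::-1])
E
```

```text
pos [ 0.5051 -0.3514  0.1363] xang -4.22 ydir [-0.0025  0.0018 -1.    ] J [-0.    0.44  0.7   1.63 -0.3   1.19  0.69] t 11.55 F [0.1 0.3 0.4] w 0.0784
```

View pics/s10.png

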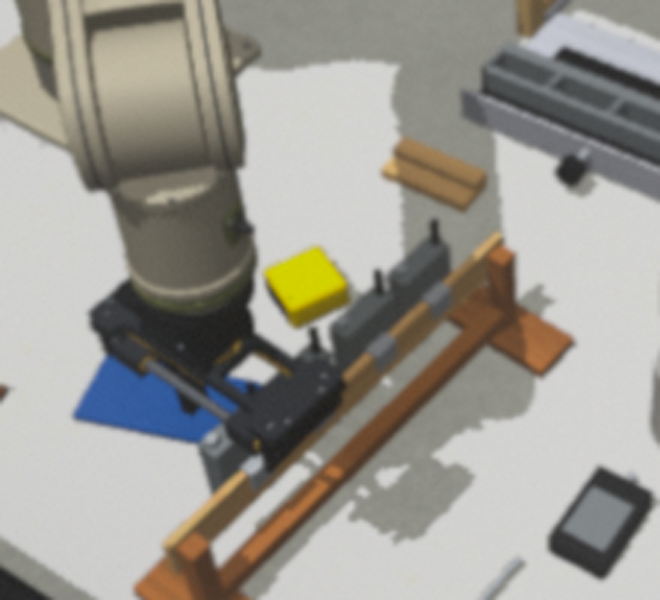

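View pics/w10.png

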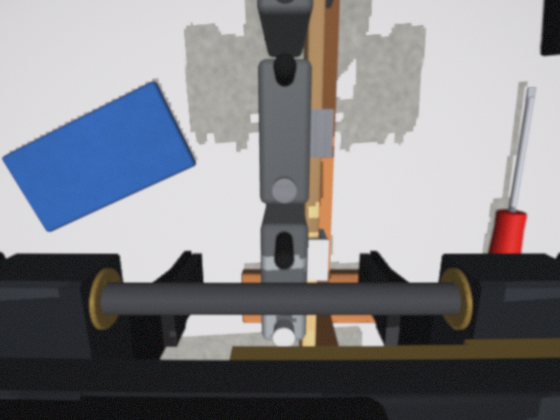

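Request:
arm_command(deltas=[0, 0, 0, 0, 0, 0, 0, 0, 0, 0, 0, 0, 0, 0, 0, 0, 0, 0, 0, 0, 0, 0, 0, 0, 0, 0, 0, 0, 0, 0], hand=0, grip_force=25)

```text
time: 12.28
ee_pos: [0.5056, -0.3529, 0.1377]
eef_rot: [-0.707, 0.026, -0.026, 0.707]
ft_force: [0.2, 0.6, -0.5]
width: 0.036
```

Request:
arm_command(deltas=[0, -0.02, 0, 0, 0, 0, 0, -0.04, 0, 0, 0, 0, 0, -0.06, 0, 0, 0, 0, 0, -0.1, 0, 0, 0, 0, 0, -0.14, 0, 0, 0, 0, 0, -0.14, 0, 0, 0, 0])

```text
time: 13.02
ee_pos: [0.5065, -0.3541, 0.2822]
eef_rot: [0.708, -0.025, 0.029, -0.706]
ft_force: [-0.3, -0.0, -0.2]
width: 0.0005
```

```bash
python3 - <<'E'
from h import *
X(); p=wcam("w11")
for n,c in (("D",[.6189,.2168]),("A",[.397,.2072])): print(n,delta([*c,.30],Rdown(92.5)))
E
```

```text
pos [ 0.5065 -0.3541  0.2822] xang -4.3 ydir [ 0.0057 -0.0028 -1.    ] J [-0.03  0.34  0.74  1.43 -0.23  1.46  0.64] t 13.03 F [-0.3 -0.  -0.2] w 0.0005
D [ 6.990e+01 -2.040e+01  5.771e+02  2.000e-01 -9.680e+01  1.000e-01]
A [-1.507e+02 -2.110e+01  5.509e+02  2.000e-01 -9.680e+01  1.000e-01]
```

View pics/w11.png

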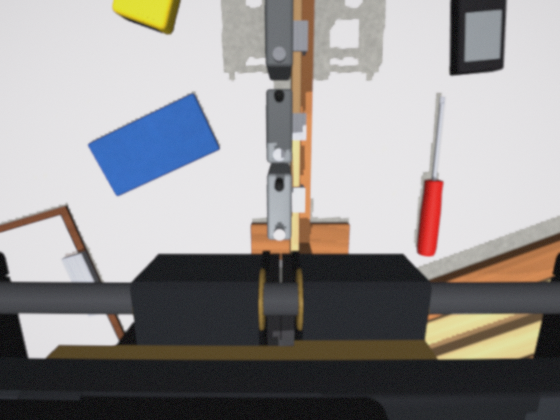

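Request:
arm_command(deltas=[0, 0, 0, 0, 0, 0, 0, 0.02, 0.001, 0, 0, 0, 0, 0.04, 0.001, 0, 0, 0, 0, 0.07, 0.001, 0, 0, 0, 0, 0.1, 0.001, 0, 0, 0, 0, 0.12, 0.001, 0, 0, 0, 0, 0.143, 0.001, 0, 0, 0, 0, 0.143, 0.001, 0, 0, 0], hand=0.6)

```text
time: 14.08
ee_pos: [0.5048, -0.3512, 0.133]
eef_rot: [-0.706, 0.028, -0.025, 0.707]
ft_force: [0.2, 0.8, 0.6]
width: 0.0522
```

Request:
arm_command(deltas=[0, 0, 0, 0, 0, 0, 0, 0, 0, 0, 0, 0, 0, 0, 0, 0, 0, 0, 0, 0, 0, 0, 0, 0, 0, 0, 0, 0, 0, 0, 0, 0, 0, 0, 0, 0, 0, 0, 0, 0, 0, 0], hand=0)

```text
time: 14.95
ee_pos: [0.5059, -0.352, 0.135]
eef_rot: [0.707, -0.026, 0.027, -0.707]
ft_force: [-0.4, 1.1, 5.4]
width: 0.0216
```

```bash
python3 - <<'E'
from h import *
X(); p=wcam("w12")
E
```

```text
pos [ 0.5059 -0.352   0.135 ] xang -4.29 ydir [ 6.e-04 -1.e-04 -1.e+00] J [-0.01  0.44  0.7   1.63 -0.3   1.19  0.69] t 14.95 F [-0.4  1.1  5.4] w 0.0216
```

View pics/w12.png

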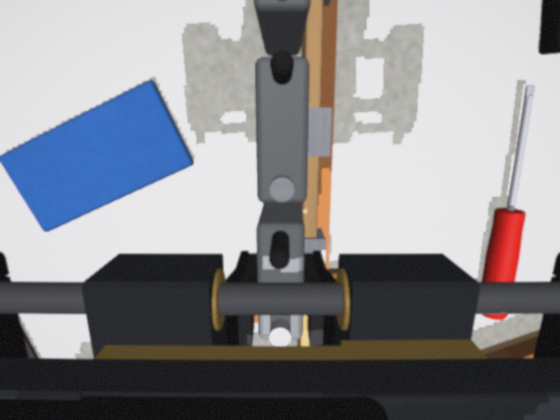

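Request:
arm_command(deltas=[0, -0.01, 0, 0, 0, 0, 0, -0.02, 0, 0, 0, 0, 0, -0.035, 0, 0, 0, 0, 0, -0.06, 0, 0, 0, 0, 0, -0.09, 0, 0, 0, 0, 0, -0.13, 0, 0, 0, 0, 0, -0.16, 0, 0, 0, 0, 0, -0.16, 0, 0, 0, 0])

```text
time: 16.0
ee_pos: [0.5062, -0.3528, 0.2977]
eef_rot: [0.707, -0.025, 0.028, -0.706]
ft_force: [-0.5, -0.1, -2.0]
width: 0.0216
```

```bash
python3 - <<'E'
from h import *
X(); p=wcam("w13"); save(cam("scene"),"s13")
for n,c in (("D",[.6189,.2168]),("A",[.397,.2072])): print(n,delta([*c,.30],Rdown(92.5)))
E
```

```text
pos [ 0.5062 -0.3528  0.2977] xang -4.3 ydir [ 0.004  -0.0021 -1.    ] J [-0.03  0.33  0.75  1.4  -0.23  1.49  0.63] t 16.0 F [-0.5 -0.1 -2. ] w 0.0216
D [ 70.5  -5.4 575.5  -0.  -96.8   0. ]
A [-150.1   -5.4  549.4   -0.   -96.8    0. ]
```

View pics/s13.png

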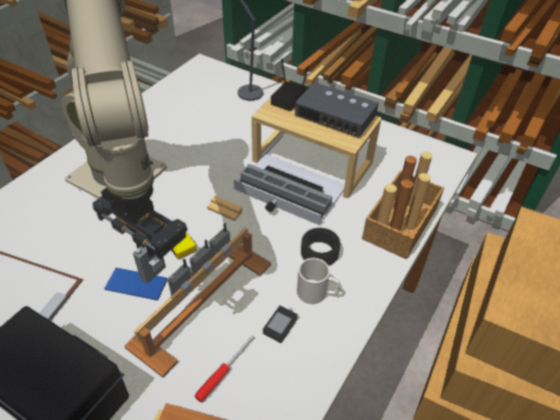

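View pics/w13.png

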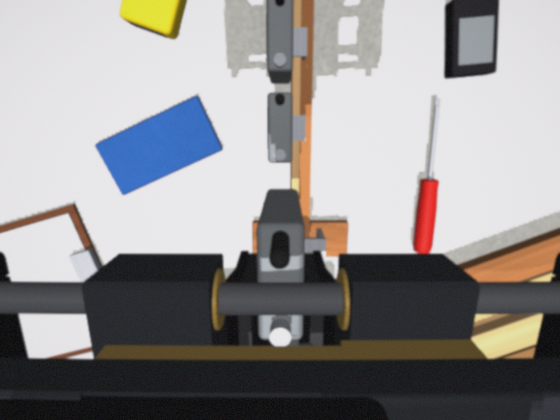

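Request:
arm_command(deltas=[0.07, 0, 0.575, 0, -96.8, 0, 0.07, 0, 0.575, 0, -96.8, 0, 0.07, 0, 0.575, 0, -96.8, 0, 0.07, 0, 0.575, 0, -96.8, 0, 0.07, 0, 0.575, 0, -96.8, 0, 0.07, 0, 0.575, 0, -96.8, 0, 0.07, 0, 0.575, 0, -96.8, 0, 0.07, 0, 0.575, 0, -96.8, 0])

```text
time: 17.1
ee_pos: [0.6026, 0.1405, 0.2934]
eef_rot: [-0.533, -0.463, 0.465, 0.534]
ft_force: [-0.0, -0.4, -0.3]
width: 0.0219
```

```bash
python3 - <<'E'
from h import *
X(); 
for n,c in (("D",[.6189,.2168]),): print(n,delta([*c,.24],Rdown(92.5)))
p=r.camera("wrist"); p["T"]=p["hand_eye"]
o,v=ray(p,[(280,240),(280,337)])
for i,yy in ((0,-.043),(1,-.023)): print(o+v[i]*((yy-o[1])/v[i,1]))
E
```

```text
pos [0.6026 0.1405 0.2934] xang 82.01 ydir [-1.9e-03 -4.0e-04 -1.0e+00] J [-0.54  0.3   0.31  1.38 -0.09  1.48  1.19] t 17.1 F [-0.  -0.4 -0.3] w 0.0219
D [ 77.9  53.3  -5.7  -0.1 -10.5  -0. ]
[-0.00029232 -0.043       0.03146025]
[-0.00034446 -0.023      -0.02228674]
```

Request:
arm_command(deltas=[0.078, 0, -0.006, 0, -10.5, 0, 0.078, 0, -0.006, 0, -10.5, 0, 0.078, 0.03, -0.006, 0, -10.5, 0, 0.078, 0.05, -0.006, 0, -10.5, 0, 0.078, 0.05, -0.006, 0, -10.5, 0])

```text
time: 17.77
ee_pos: [0.6191, 0.2139, 0.2422]
eef_rot: [-0.49, -0.507, 0.511, 0.491]
ft_force: [-0.3, 0.4, -0.1]
width: 0.0219
```

```bash
python3 - <<'E'
from h import *
X(); p=wcam("w14"); 
a=cam("scene"); cv2.imwrite("pics/s14.png",cv2.resize(a["image"][90:240,220:400],None,fx=4,fy=4,interpolation=2)[:,:,::-1])
t=cam("top"); cv2.imwrite("pics/t14.png",cv2.resize(t["image"][120:320,100:300],None,fx=3,fy=3,interpolation=2)[:,:,::-1])
E
```

```text
pos [0.6191 0.2139 0.2422] xang 92.08 ydir [-0.0042 -0.0021 -1.    ] J [-0.58  0.4   0.25  1.35 -0.1   1.41  1.27] t 17.77 F [-0.3  0.4 -0.1] w 0.0219
```

View pics/s14.png

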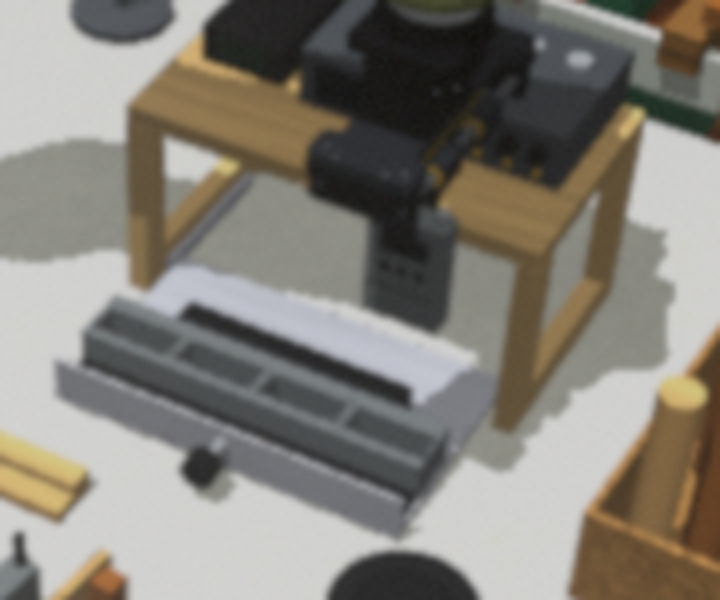

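View pics/w14.png

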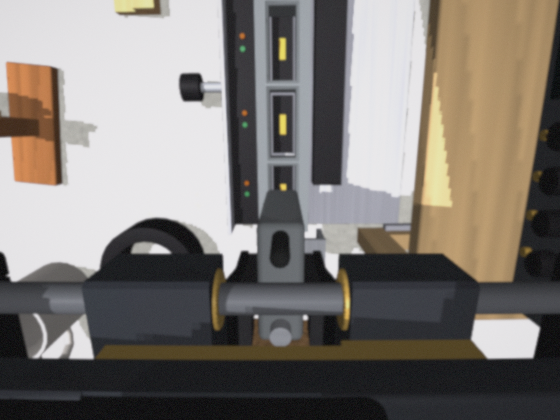

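```bash
python3 - <<'E'
from h import *
X(); p=wcam("w15"); 
cv2.imwrite("pics/w15c.png",cv2.resize(p["image"][0:200,210:350],None,fx=4,fy=4,interpolation=2)[:600,:,::-1])
cv2.imwrite("pics/w15d.png",cv2.resize(p["image"][100:240,210:350],None,fx=4,fy=4,interpolation=2)[:600,:,::-1])
E
```

```text
pos [0.6206 0.2146 0.2456] xang 92.11 ydir [ 9.e-04  4.e-04 -1.e+00] J [-0.58  0.39  0.25  1.35 -0.1   1.41  1.27] t 17.93 F [ 0.5  0.1 -0.6] w 0.0219
```

View pics/w15c.png

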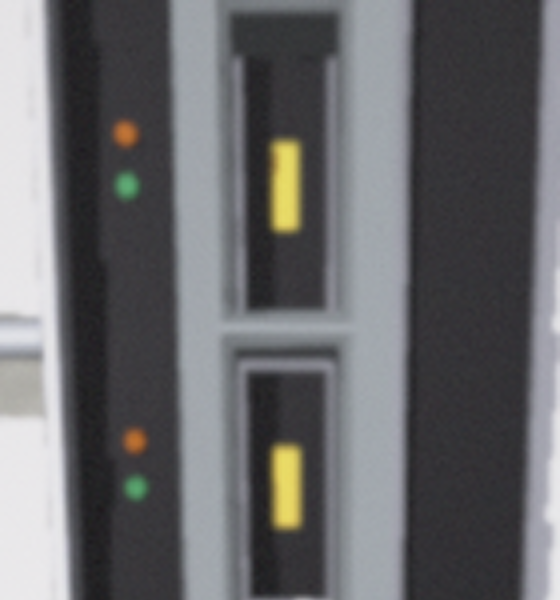

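View pics/w15d.png

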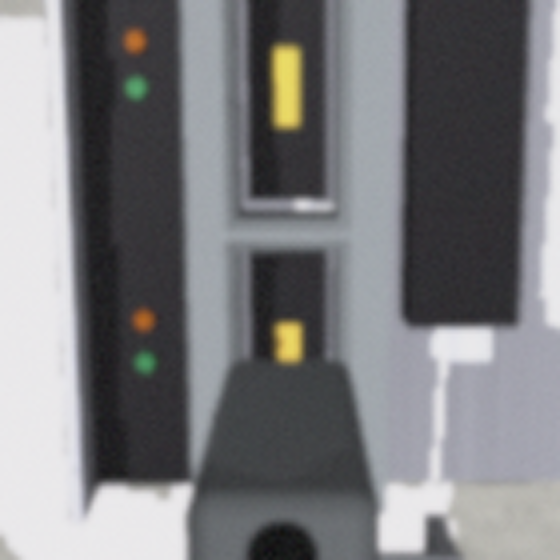

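```bash
python3 - <<'E'
from h import *
T=pose(); T=T.copy()
p=wcam(); 
c=lambda x,y:(210+(x+.5)/4-.5,0+(y+.5)/4-.5)
d=lambda x,y:(210+(x+.5)/4-.5,100+(y+.5)/4-.5)
w=at_z(p,[c(223,329),c(352,329),d(226,238),d(350,238),c(286,329),d(288,238)],.05);print(w.round(4))
w=at_z(p,[c(178,329),c(408,329),d(188,238),d(394,238)],.05);print("block edges",w.round(4))
bc=at_z(p,[c(287,329)],.05)[0]; cd=at_z(p,[d(288,238)],.05)[0]
u=np.array([np.cos(np.radians(2.4)),np.sin(np.radians(2.4)),0])
D1=bc+.111*u; D2=cd+.037*u
print(bc,cd,D1,D2,np.degrees(np.arctan2(*(cd-bc)[[1,0]])))
X()
E
```

```text
[[0.5084 0.1962 0.05  ]
 [0.5072 0.2275 0.05  ]
 [0.5828 0.1989 0.05  ]
 [0.5816 0.2306 0.05  ]
 [0.5078 0.2115 0.05  ]
 [0.5822 0.2148 0.05  ]]
block edges [[0.5088 0.1853 0.05  ]
 [0.5067 0.2411 0.05  ]
 [0.5831 0.1892 0.05  ]
 [0.5812 0.2419 0.05  ]]
[0.50781728 0.2117197  0.05      ] [0.58219688 0.21475472 0.05      ] [0.61871991 0.2163679  0.05      ] [0.61916442 0.21630412 0.05      ] 2.3366275266239884
pos [0.6207 0.2147 0.2458] xang 92.13 ydir [ 1.4e-03  7.0e-04 -1.0e+00] J [-0.58  0.39  0.25  1.35 -0.1   1.41  1.27] t 18.02 F [ 0.7  0.4 -0.9] w 0.0217
```

```bash
python3 - <<'E'
from h import *
print(delta([.619,.2163,.13],Rdown(92.4)))
E
```

```text
[ 1.600e+00  1.158e+02  1.800e+00  1.000e-01 -3.000e-01  0.000e+00]
```

Request:
arm_command(deltas=[0.0015, 0.04, 0.002, 0, -0.3, 0, 0.0015, 0.07, 0.002, 0, -0.3, 0, 0.0015, 0.09, 0.002, 0, -0.3, 0, 0.0015, 0.105, 0.002, 0, -0.3, 0, 0.0015, 0.114, 0.002, 0, -0.3, 0, 0.0015, 0.114, 0.002, 0, -0.3, 0, 0.0015, 0.114, 0.002, 0, -0.3, 0])

```text
time: 18.9
ee_pos: [0.6187, 0.2164, 0.1316]
eef_rot: [0.489, 0.511, -0.51, -0.489]
ft_force: [-0.9, 0.1, -0.6]
width: 0.0218
```

```bash
python3 - <<'E'
from h import *
X(); p=wcam("w16"); print(delta([.619,.2163,.118],Rdown(92.4)))
a=cam("scene"); cv2.imwrite("pics/s16.png",cv2.resize(a["image"][90:240,220:400],None,fx=4,fy=4,interpolation=2)[:,:,::-1])
E
```

```text
pos [0.6187 0.2164 0.1316] xang 92.45 ydir [ 1.2e-03  6.0e-04 -1.0e+00] J [-0.58  0.46  0.23  1.5  -0.11  1.19  1.28] t 18.9 F [-0.9  0.1 -0.6] w 0.0218
[-0.2 13.6 -0.2  0.1  0.1  0. ]
```

View pics/s16.png

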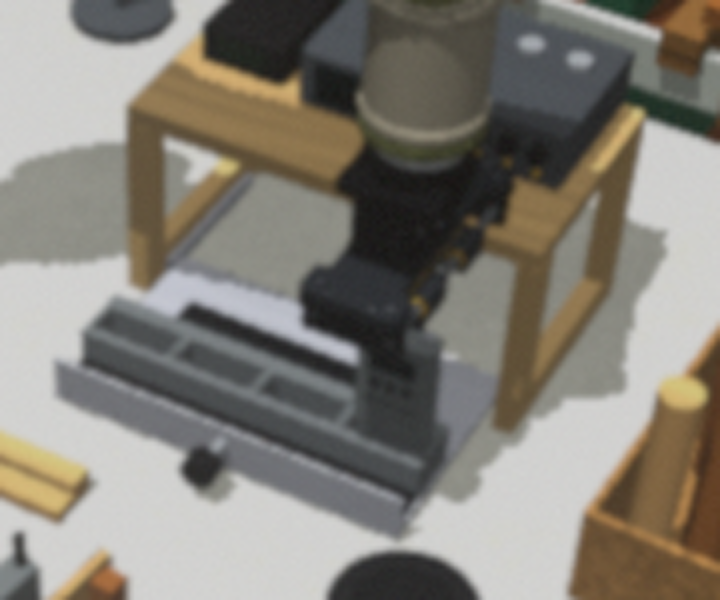

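View pics/w16.png

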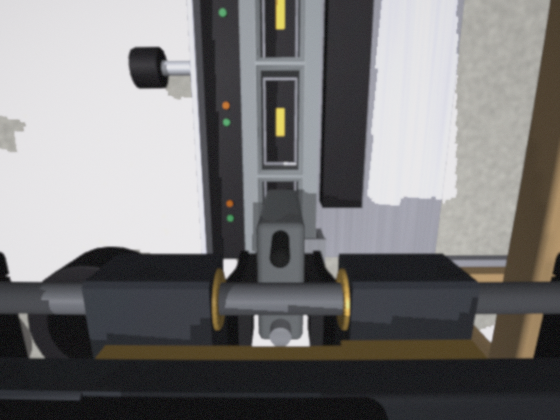

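Request:
arm_command(deltas=[0, 0.004, 0, 0, 0, 0, 0, 0.008, 0, 0, 0, 0, 0, 0.011, 0, 0, 0, 0, 0, 0.014, 0, 0, 0, 0, 0, 0.014, 0, 0, 0, 0])

```text
time: 19.62
ee_pos: [0.6181, 0.2162, 0.1164]
eef_rot: [-0.489, -0.51, 0.511, 0.489]
ft_force: [0.2, 0.4, -1.4]
width: 0.0217
```

```bash
python3 - <<'E'
from h import *
X(); p=wcam("w17"); print(delta([.619,.2163,.118],Rdown(92.4)))
a=cam("scene"); cv2.imwrite("pics/s17.png",cv2.resize(a["image"][110:230,260:380],None,fx=5,fy=5,interpolation=2)[:,:,::-1])
E
```

```text
pos [0.6181 0.2162 0.1164] xang 92.46 ydir [-4.e-04 -1.e-04 -1.e+00] J [-0.58  0.47  0.23  1.51 -0.11  1.17  1.29] t 19.62 F [ 0.2  0.4 -1.4] w 0.0217
[ 0.  -1.4 -0.8 -0.   0.1 -0. ]
```

View pics/s17.png

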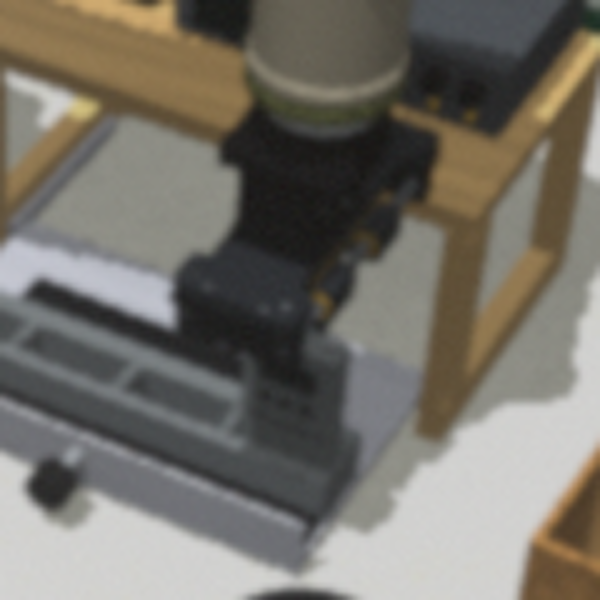

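View pics/w17.png

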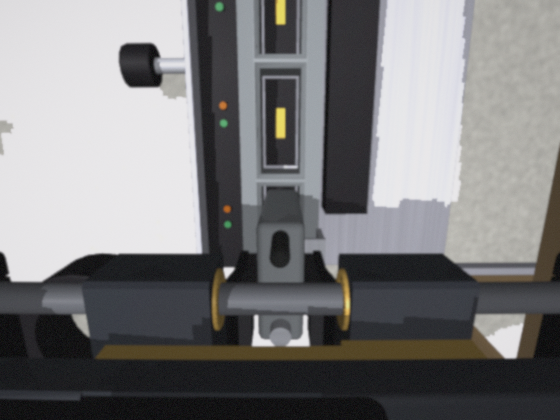

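Request:
arm_command(deltas=[0, 0, 0, 0, 0, 0, 0, 0, 0, 0, 0, 0, 0, 0, 0, 0, 0, 0], hand=0.33)

```text
time: 20.1
ee_pos: [0.6184, 0.2163, 0.1169]
eef_rot: [0.489, 0.511, -0.51, -0.489]
ft_force: [-1.1, -0.3, 0.1]
width: 0.0286
```

```bash
python3 - <<'E'
from h import *
X(); p=wcam("w18"); 
a=cam("scene"); cv2.imwrite("pics/s18.png",cv2.resize(a["image"][110:230,260:380],None,fx=5,fy=5,interpolation=2)[:,:,::-1])
E
```

```text
pos [0.6184 0.2163 0.1169] xang 92.46 ydir [ 3.e-04  2.e-04 -1.e+00] J [-0.58  0.47  0.23  1.51 -0.11  1.17  1.29] t 20.1 F [-1.1 -0.3  0.1] w 0.0286
```

View pics/s18.png

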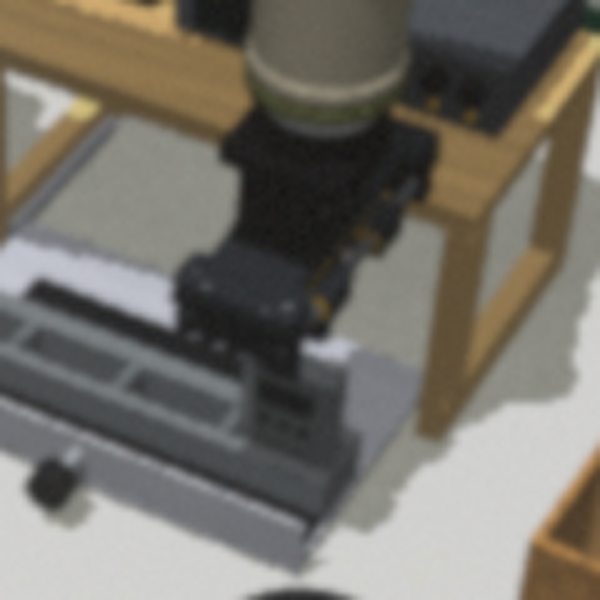

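View pics/w18.png

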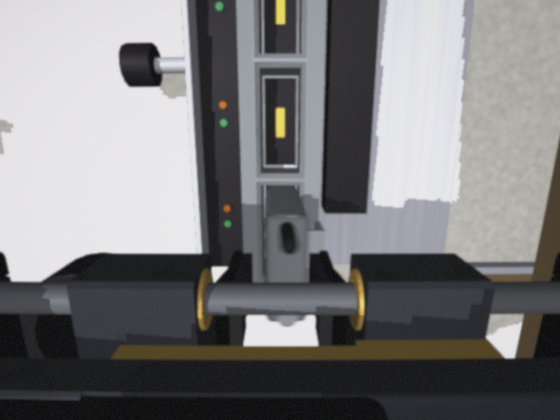

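Request:
arm_command(deltas=[0, -0.03, 0, 0, 0, 0, 0, -0.08, 0, 0, 0, 0, 0, -0.14, 0, 0, 0, 0, 0, -0.18, 0, 0, 0, 0])

```text
time: 20.7
ee_pos: [0.6187, 0.2162, 0.3001]
eef_rot: [0.49, 0.512, -0.51, -0.489]
ft_force: [0.7, 0.9, -0.4]
width: 0.0287
```

```bash
python3 - <<'E'
from h import *
X(); p=wcam("w19"); print(delta([.508,-.34,.29],Rdown(-4.3)))
a=cam("scene"); cv2.imwrite("pics/s19.png",cv2.resize(a["image"][90:330,130:400],None,fx=2.5,fy=2.5,interpolation=2)[:,:,::-1])
E
```

```text
pos [0.6187 0.2162 0.3001] xang 92.45 ydir [ 0.0028  0.0013 -1.    ] J [-0.59  0.38  0.25  1.26 -0.09  1.52  1.27] t 20.7 F [ 0.7  0.9 -0.4] w 0.0287
[-5.514e+02  1.220e+01  1.356e+02  2.000e-01  9.680e+01  6.000e-01]
```

View pics/s19.png

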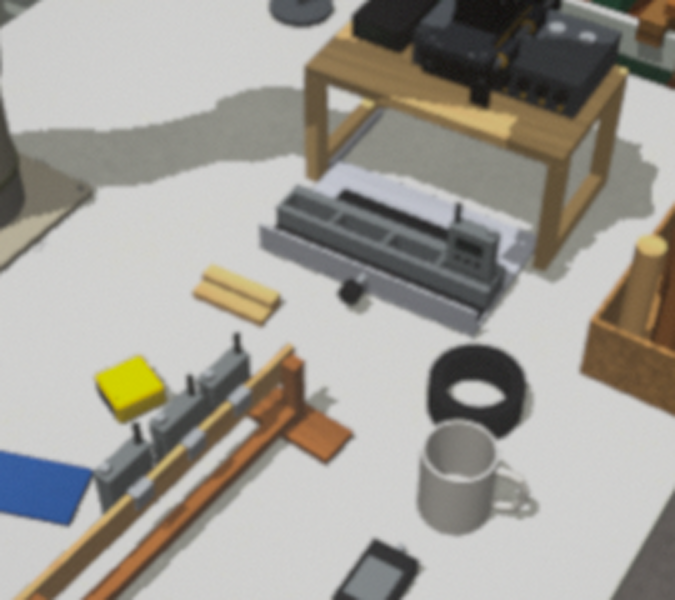

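Request:
arm_command(deltas=[-0.551, 0, 0.136, 0, 96.8, 0, -0.551, 0, 0.136, 0, 96.8, 0, -0.551, 0, 0.136, 0, 96.8, 0, -0.551, 0, 0.136, 0, 96.8, 0, -0.551, 0, 0.136, 0, 96.8, 0, -0.551, 0, 0.136, 0, 96.8, 0, -0.551, 0, 0.136, 0, 96.8, 0, -0.551, 0, 0.136, 0, 96.8, 0], hand=0.6)

```text
time: 21.8
ee_pos: [0.5186, -0.2755, 0.2964]
eef_rot: [-0.706, -0.038, 0.038, 0.706]
ft_force: [0.3, 0.6, -0.1]
width: 0.0522
```

```bash
python3 - <<'E'
from h import *
X(); print(delta([.508,-.34,.29],Rdown(-4.3)))
E
```

```text
pos [ 0.5186 -0.2755  0.2964] xang 6.18 ydir [ 2.e-04  4.e-04 -1.e+00] J [-0.16  0.25  0.7   1.48 -0.16  1.47  0.65] t 21.8 F [ 0.3  0.6 -0.1] w 0.0522
[-17.4   6.4 -62.9  -0.   10.5   0. ]
```

Request:
arm_command(deltas=[-0.017, 0, -0.063, 0, 10.5, 0, -0.017, 0, -0.063, 0, 10.5, 0, -0.017, 0, -0.063, 0, 10.5, 0, -0.017, 0, -0.063, 0, 10.5, 0])

```text
time: 22.3
ee_pos: [0.5104, -0.3367, 0.2964]
eef_rot: [-0.706, 0.023, -0.023, 0.707]
ft_force: [0.3, -0.1, 0.0]
width: 0.0523
```

```bash
python3 - <<'E'
from h import *
X(); p=wcam("w20"); im=p["image"]
cv2.imwrite("pics/w20d.png",cv2.resize(im[0:200,220:340],None,fx=4,fy=4,interpolation=2)[:600,:,::-1])
print(delta([.5112,-.2838,.138],Rdown(-4.3)))
E
```

```text
pos [ 0.5104 -0.3367  0.2964] xang -3.81 ydir [ 1.e-04  1.e-03 -1.e+00] J [-0.07  0.33  0.75  1.41 -0.22  1.49  0.61] t 22.3 F [ 0.3 -0.1  0. ] w 0.0523
[-2.800e+00  1.586e+02  5.270e+01 -1.000e-01  5.000e-01  0.000e+00]
```

View pics/w20d.png

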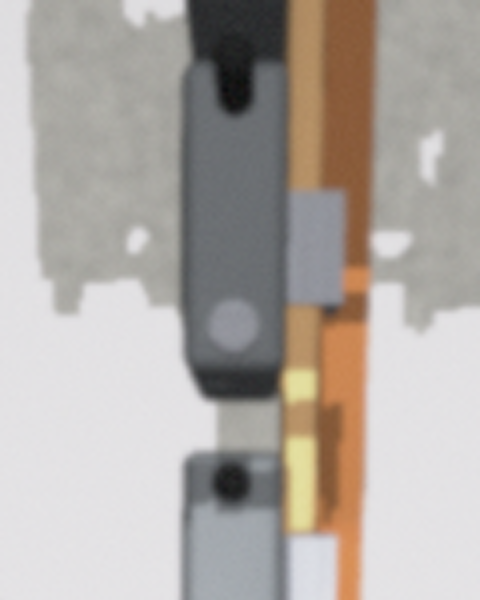

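```bash
python3 - <<'E'
from h import *
X();p=wcam("w21")
c=lambda x,y:(220+(x+.5)/4-.5,0+(y+.5)/4-.5)
w=at_z(p,[c(*a) for a in [(185,60),(286,60),(184,365),(283,365)]],.150); print(w.round(4).tolist(),w.mean(0).round(4))
w=at_z(p,[c(*a) for a in [(184,455),(282,455)]],.150);print(w.round(4), w.mean(0)-.03*np.array([.075,.997,0]))
print(delta([.511,-.2843,.136],Rdown(-4.3)))
E
```

```text
pos [ 0.5104 -0.3367  0.2965] xang -3.81 ydir [ 3.e-04  9.e-04 -1.e+00] J [-0.07  0.33  0.75  1.41 -0.22  1.49  0.61] t 22.35 F [ 0.6 -0.4 -0.3] w 0.0518
[[0.5083, -0.1785, 0.15], [0.5286, -0.1799, 0.15], [0.5036, -0.2367, 0.15], [0.5245, -0.2381, 0.15]] [ 0.5162 -0.2083  0.15  ]
[[ 0.5022 -0.2549  0.15  ]
 [ 0.5231 -0.2563  0.15  ]] [ 0.51043216 -0.28550052  0.15      ]
[ -2.9 160.7  52.4  -0.    0.5   0. ]
```

Request:
arm_command(deltas=[-0.0025, 0.02, 0.052, 0, 0.5, 0, -0.0025, 0.05, 0.052, 0, 0.5, 0, -0.0025, 0.08, 0.052, 0, 0.5, 0, -0.0025, 0.11, 0.052, 0, 0.5, 0, -0.0025, 0.135, 0.052, 0, 0.5, 0, -0.0025, 0.155, 0.052, 0, 0.5, 0, -0.0025, 0.161, 0.052, 0, 0.5, 0, -0.0025, 0.161, 0.052, 0, 0.5, 0])

```text
time: 23.4
ee_pos: [0.511, -0.286, 0.136]
eef_rot: [-0.707, 0.027, -0.027, 0.707]
ft_force: [-0.1, 0.1, 0.2]
width: 0.0522
```

Request:
arm_command(deltas=[0, 0, 0, 0, 0, 0, 0, 0, 0, 0, 0, 0, 0, 0, 0, 0, 0, 0, 0, 0, 0, 0, 0, 0, 0, 0, 0, 0, 0, 0, 0, 0, 0, 0, 0, 0, 0, 0, 0, 0, 0, 0], hand=0)

```text
time: 24.28
ee_pos: [0.5108, -0.2864, 0.1358]
eef_rot: [0.707, -0.028, 0.028, -0.707]
ft_force: [-0.8, -0.4, 2.6]
width: 0.0217
```

```bash
python3 - <<'E'
from h import *
X(); p=wcam("w22")
E
```

```text
pos [ 0.5108 -0.2864  0.1358] xang -4.49 ydir [ 3.e-04 -0.e+00 -1.e+00] J [-0.14  0.36  0.71  1.71 -0.25  1.16  0.56] t 24.27 F [-0.8 -0.4  2.6] w 0.0217
```

View pics/w22.png

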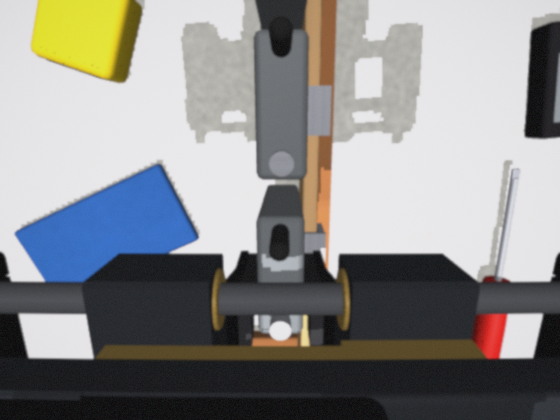

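Request:
arm_command(deltas=[0, -0.01, 0, 0, 0, 0, 0, -0.02, 0, 0, 0, 0, 0, -0.035, 0, 0, 0, 0, 0, -0.06, 0, 0, 0, 0, 0, -0.09, 0, 0, 0, 0, 0, -0.13, 0, 0, 0, 0, 0, -0.16, 0, 0, 0, 0, 0, -0.16, 0, 0, 0, 0])

```text
time: 25.32
ee_pos: [0.5114, -0.2872, 0.2987]
eef_rot: [0.707, -0.026, 0.029, -0.706]
ft_force: [-0.6, -0.2, -3.0]
width: 0.0219
```

```bash
python3 - <<'E'
from h import *
X(); p=wcam("w23"); print(delta([.5463,.2134,.29],Rdown(92.4)))
p["T"]=p["hand_eye"]
o,v=ray(p,[(280,331)])
print(o+v[0]*((-.022-o[1])/v[0,1]))
E
```

```text
pos [ 0.5114 -0.2872  0.2987] xang -4.5 ydir [ 0.0043 -0.0014 -1.    ] J [-0.18  0.25  0.75  1.48 -0.17  1.47  0.49] t 25.32 F [-0.6 -0.2 -3. ] w 0.0219
[-4.000e+00  6.600e+00  5.013e+02  1.000e-01 -9.690e+01  1.000e-01]
[-0.00118982 -0.022      -0.02087885]
```

View pics/w23.png

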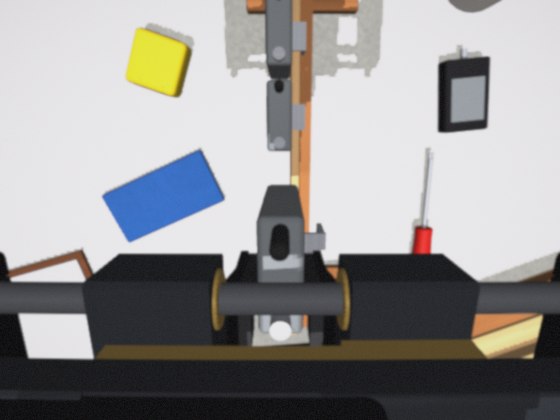

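Request:
arm_command(deltas=[-0.004, 0, 0.501, 0, -96.9, 0, -0.004, 0, 0.501, 0, -96.9, 0, -0.004, 0, 0.501, 0, -96.9, 0, -0.004, 0, 0.501, 0, -96.9, 0, -0.004, 0, 0.501, 0, -96.9, 0, -0.004, 0, 0.501, 0, -96.9, 0, -0.004, 0, 0.501, 0, -96.9, 0, -0.004, 0, 0.501, 0, -96.9, 0])

```text
time: 26.38
ee_pos: [0.5452, 0.2142, 0.2946]
eef_rot: [-0.534, -0.462, 0.464, 0.535]
ft_force: [1.6, -0.2, -1.7]
width: 0.0221
```

```bash
python3 - <<'E'
from h import *
X(); print(delta([.5463,.2134,.20],Rdown(92.4)))
E
```

```text
pos [0.5452 0.2142 0.2946] xang 81.81 ydir [-1.4e-03 -6.0e-04 -1.0e+00] J [-0.69  0.22  0.29  1.47 -0.06  1.47  1.02] t 26.38 F [ 1.6 -0.2 -1.7] w 0.0221
[ -0.5  94.6  -1.3  -0.1 -10.6  -0. ]
```

Request:
arm_command(deltas=[0, 0, -0.001, 0, -10.6, 0, 0, 0.04, -0.001, 0, -10.6, 0, 0, 0.08, -0.001, 0, -10.6, 0, 0, 0.11, -0.001, 0, -10.6, 0, 0, 0.14, -0.001, 0, -10.6, 0, 0, 0.155, -0.001, 0, -10.6, 0, 0, 0.155, -0.001, 0, -10.6, 0])

```text
time: 27.25
ee_pos: [0.5461, 0.2119, 0.1396]
eef_rot: [-0.491, -0.508, 0.51, 0.491]
ft_force: [0.7, 0.2, -2.1]
width: 0.0218
```

```bash
python3 - <<'E'
from h import *
X(); p=wcam("w24"); print(delta([.5463,.2134,.118],Rdown(92.4)))
cv2.imwrite("pics/w24c.png",cv2.resize(p["image"][0:350,210:350],None,fx=3,fy=3,interpolation=2)[:800,:,::-1][200:800])
a=cam("scene"); cv2.imwrite("pics/s24.png",cv2.resize(a["image"][110:230,260:380],None,fx=5,fy=5,interpolation=2)[:,:,::-1])
E
```

```text
pos [0.5461 0.2119 0.1396] xang 92.06 ydir [-0.0021 -0.0011 -1.    ] J [-0.66  0.31  0.26  1.69 -0.08  1.16  1.22] t 27.25 F [ 0.7  0.2 -2.1] w 0.0218
[ 1.2 22.9  0.5 -0.  -0.3 -0. ]
```

View pics/w24.png

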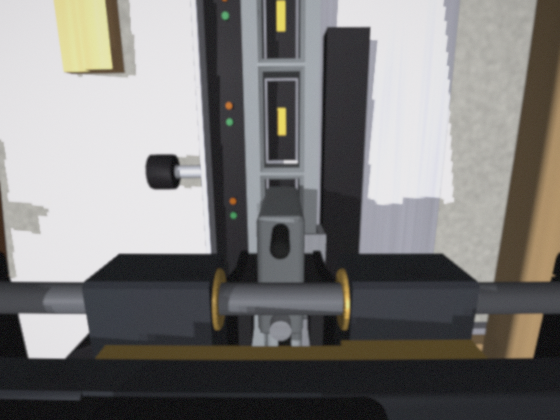

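View pics/s24.png

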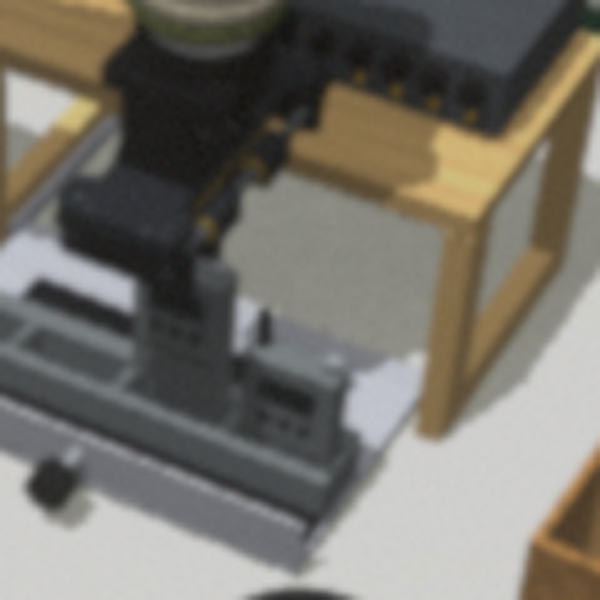

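Request:
arm_command(deltas=[0.0013, 0.006, 0.0005, 0, -0.3, 0, 0.0013, 0.011, 0.0005, 0, -0.3, 0, 0.0013, 0.016, 0.0005, 0, -0.3, 0, 0.0013, 0.02, 0.0005, 0, -0.3, 0, 0.0013, 0.022, 0.0005, 0, -0.3, 0, 0.0013, 0.022, 0.0005, 0, -0.3, 0])

```text
time: 28.1
ee_pos: [0.5463, 0.2135, 0.1186]
eef_rot: [-0.49, -0.51, 0.51, 0.49]
ft_force: [0.1, -0.3, -2.0]
width: 0.022
```

```bash
python3 - <<'E'
from h import *
X(); p=wcam("w25");
E
```

```text
pos [0.5463 0.2135 0.1186] xang 92.35 ydir [-2.e-04  0.e+00 -1.e+00] J [-0.66  0.33  0.25  1.71 -0.09  1.12  1.23] t 28.1 F [ 0.1 -0.3 -2. ] w 0.022
```

View pics/w25.png

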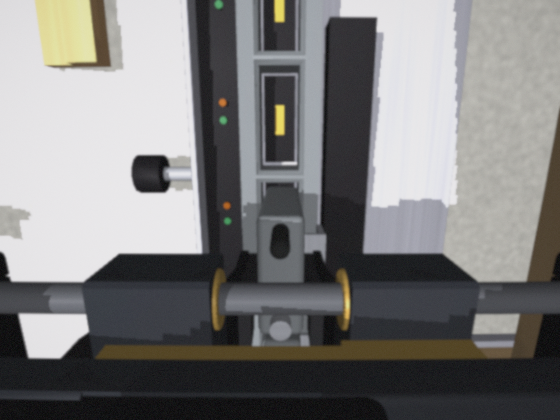

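Aligned, no contact force; release and lift.

Request:
arm_command(deltas=[0, 0, 0, 0, 0, 0, 0, 0, 0, 0, 0, 0, 0, 0, 0, 0, 0, 0], hand=0.33)

```text
time: 28.52
ee_pos: [0.5464, 0.2136, 0.1189]
eef_rot: [0.49, 0.51, -0.51, -0.49]
ft_force: [-0.2, 0.1, -0.5]
width: 0.0284
```

Request:
arm_command(deltas=[0, -0.03, 0, 0, 0, 0, 0, -0.08, 0, 0, 0, 0, 0, -0.14, 0, 0, 0, 0, 0, -0.18, 0, 0, 0, 0])

```text
time: 29.02
ee_pos: [0.5467, 0.2136, 0.302]
eef_rot: [0.49, 0.511, -0.509, -0.489]
ft_force: [1.2, 0.6, 0.3]
width: 0.0285
```

```bash
python3 - <<'E'
from h import *
X(); p=wcam("w26"); print(delta([.516,-.265,.29],Rdown(-4.3)))
a=cam("scene"); cv2.imwrite("pics/s26.png",cv2.resize(a["image"][90:330,130:400],None,fx=2.5,fy=2.5,interpolation=2)[:,:,::-1])
E
```

```text
pos [0.5467 0.2136 0.302 ] xang 92.35 ydir [ 0.0027  0.0015 -1.    ] J [-0.68  0.21  0.27  1.46 -0.06  1.48  1.21] t 29.02 F [1.2 0.6 0.3] w 0.0285
[-4.775e+02  1.440e+01  5.170e+01  1.000e-01  9.660e+01  6.000e-01]
```

View pics/s26.png

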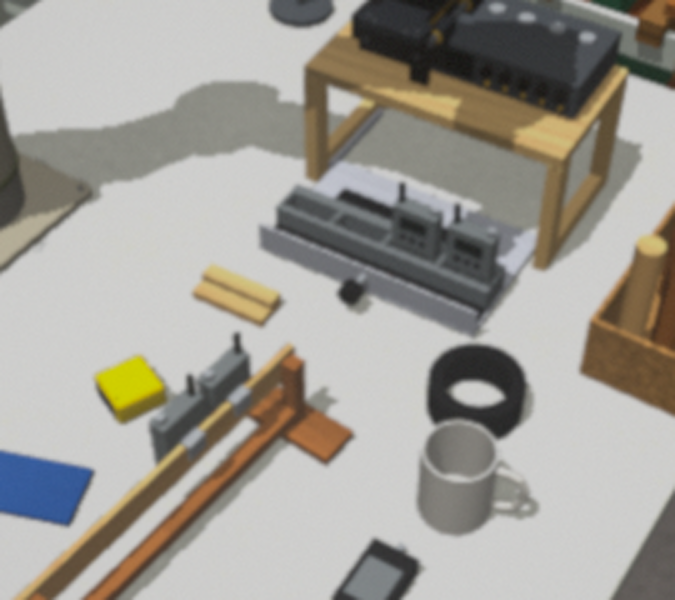

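Request:
arm_command(deltas=[-0.477, 0, 0.052, 0, 96.6, 0, -0.477, 0, 0.052, 0, 96.6, 0, -0.477, 0, 0.052, 0, 96.6, 0, -0.477, 0, 0.052, 0, 96.6, 0, -0.477, 0, 0.052, 0, 96.6, 0, -0.477, 0, 0.052, 0, 96.6, 0, -0.477, 0, 0.052, 0, 96.6, 0, -0.477, 0, 0.052, 0, 96.6, 0], hand=0.6)

```text
time: 30.12
ee_pos: [0.5127, -0.2682, 0.2982]
eef_rot: [0.706, 0.036, -0.037, -0.706]
ft_force: [0.6, 0.5, 0.5]
width: 0.0522
```

```bash
python3 - <<'E'
from h import *
X(); print(delta([.516,-.265,.29],Rdown(-4.3)))
E
```

```text
pos [ 0.5127 -0.2682  0.2982] xang 5.91 ydir [-3.e-04 -4.e-04 -1.e+00] J [-0.21  0.23  0.74  1.5  -0.15  1.47  0.64] t 30.12 F [0.6 0.5 0.5] w 0.0522
[ 3.6  8.2  2.9  0.  10.2 -0. ]
```

Request:
arm_command(deltas=[0.003, 0, 0.003, 0, 10.2, 0, 0.003, 0, 0.003, 0, 10.2, 0, 0.003, 0, 0.003, 0, 10.2, 0])

```text
time: 30.5
ee_pos: [0.5167, -0.2612, 0.2983]
eef_rot: [-0.707, 0.022, -0.021, 0.707]
ft_force: [-0.3, 0.5, 0.7]
width: 0.0525
```

```bash
python3 - <<'E'
from h import *
X(); p=wcam("w27"); im=p["image"]
cv2.imwrite("pics/w27d.png",cv2.resize(im[0:200,220:340],None,fx=4,fy=4,interpolation=2)[:700,:,::-1][:600])
print(delta([.5165,-.209,.136],Rdown(-4.3)))
E
```

```text
pos [ 0.5167 -0.2612  0.2983] xang -3.48 ydir [-4.e-04  4.e-04 -1.e+00] J [-0.23  0.23  0.75  1.5  -0.16  1.47  0.46] t 30.5 F [-0.3  0.5  0.7] w 0.0525
[ -3.4 162.5  52.1  -0.    0.8  -0. ]
```

View pics/w27d.png

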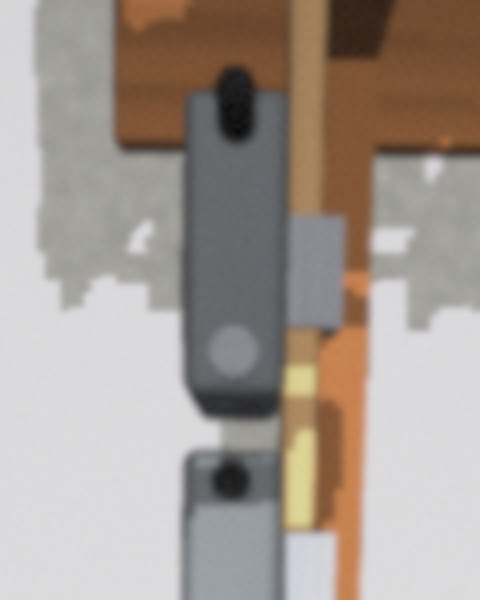

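```bash
python3 - <<'E'
from h import *
X();p=wcam("w28")
c=lambda x,y:(220+(x+.5)/4-.5,0+(y+.5)/4-.5)
w=at_z(p,[c(*a) for a in [(186,90),(286,90),(185,386),(283,386)]],.150); print(w.round(4).tolist(),w.mean(0).round(4))
w=at_z(p,[c(*a) for a in [(184,453),(282,453)]],.150);q=w.mean(0)-.03*np.array([.075,.997,0]);print(w.round(4), q)
print(delta([q[0],q[1],.136],Rdown(-4.3)))
E
```

```text
pos [ 0.5167 -0.2613  0.2984] xang -3.52 ydir [-2.e-04  3.e-04 -1.e+00] J [-0.23  0.23  0.75  1.5  -0.16  1.47  0.46] t 30.55 F [-0.3 -0.9  1.4] w 0.0521
[[0.5135, -0.1082, 0.15], [0.5338, -0.1094, 0.15], [0.5092, -0.1654, 0.15], [0.53, -0.1667, 0.15]] [ 0.5216 -0.1374  0.15  ]
[[ 0.508  -0.179   0.15  ]
 [ 0.529  -0.1804  0.15  ]] [ 0.51626599 -0.2096073   0.15      ]
[ -3.7 162.6  51.5  -0.    0.7   0. ]
```

Request:
arm_command(deltas=[-0.0035, 0.02, 0.052, 0, 0.7, 0, -0.0035, 0.05, 0.052, 0, 0.7, 0, -0.0035, 0.08, 0.052, 0, 0.7, 0, -0.0035, 0.11, 0.052, 0, 0.7, 0, -0.0035, 0.135, 0.052, 0, 0.7, 0, -0.0035, 0.155, 0.052, 0, 0.7, 0, -0.0035, 0.162, 0.052, 0, 0.7, 0, -0.0035, 0.162, 0.052, 0, 0.7, 0])

```text
time: 31.6
ee_pos: [0.5166, -0.2096, 0.1368]
eef_rot: [-0.707, 0.027, -0.027, 0.707]
ft_force: [0.3, 0.2, 0.6]
width: 0.0519
```

Request:
arm_command(deltas=[0, 0, 0, 0, 0, 0, 0, 0, 0, 0, 0, 0, 0, 0, 0, 0, 0, 0, 0, 0, 0, 0, 0, 0, 0, 0, 0, 0, 0, 0, 0, 0, 0, 0, 0, 0, 0, 0, 0, 0, 0, 0], hand=0)

```text
time: 32.48
ee_pos: [0.5167, -0.2098, 0.1368]
eef_rot: [-0.707, 0.028, -0.028, 0.707]
ft_force: [0.0, -0.1, 3.8]
width: 0.0217
```

```bash
python3 - <<'E'
from h import *
X(); p=wcam("w29")
E
```

```text
pos [ 0.5167 -0.2098  0.1368] xang -4.49 ydir [ 3.e-04  1.e-04 -1.e+00] J [-0.29  0.29  0.7   1.78 -0.21  1.14  0.4 ] t 32.48 F [ 0.  -0.1  3.8] w 0.0217
```

View pics/w29.png

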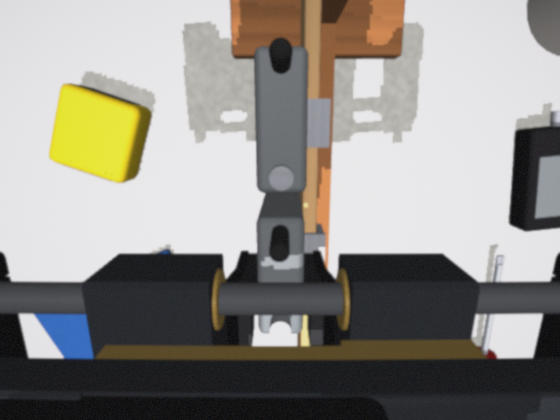

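Request:
arm_command(deltas=[0, -0.01, 0, 0, 0, 0, 0, -0.02, 0, 0, 0, 0, 0, -0.035, 0, 0, 0, 0, 0, -0.06, 0, 0, 0, 0, 0, -0.09, 0, 0, 0, 0, 0, -0.13, 0, 0, 0, 0, 0, -0.16, 0, 0, 0, 0, 0, -0.16, 0, 0, 0, 0])

```text
time: 33.52
ee_pos: [0.5174, -0.2104, 0.2996]
eef_rot: [0.707, -0.026, 0.029, -0.706]
ft_force: [0.3, -0.5, -2.1]
width: 0.0214
```

```bash
python3 - <<'E'
from h import *
X(); p=wcam("w30"); print(delta([.4726,.2103,.29],Rdown(92.4)))
p["T"]=p["hand_eye"]
o,v=ray(p,[(280,328)])
print(o+v[0]*((-.021-o[1])/v[0,1]))
E
```

```text
pos [ 0.5174 -0.2104  0.2996] xang -4.5 ydir [ 4.4e-03 -7.0e-04 -1.0e+00] J [-0.33  0.17  0.73  1.55 -0.11  1.46  0.33] t 33.52 F [ 0.3 -0.5 -2.1] w 0.0214
[-7.700e+01  7.600e+00  4.155e+02  1.000e-01 -9.690e+01  1.000e-01]
[-0.00119047 -0.021      -0.01994121]
```

View pics/w30.png

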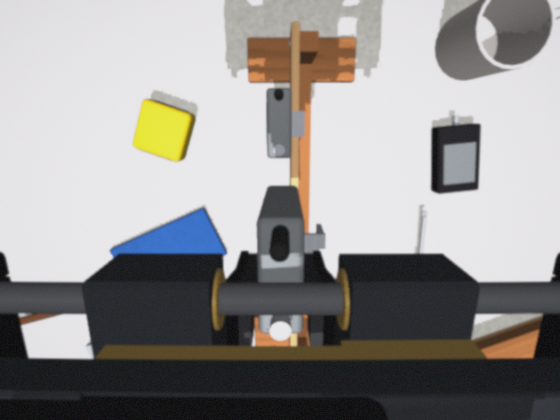

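Request:
arm_command(deltas=[-0.077, 0, 0.4155, 0, -96.9, 0, -0.077, 0, 0.4155, 0, -96.9, 0, -0.077, 0, 0.4155, 0, -96.9, 0, -0.077, 0, 0.4155, 0, -96.9, 0, -0.077, 0, 0.4155, 0, -96.9, 0, -0.077, 0, 0.4155, 0, -96.9, 0, -0.077, 0, 0.4155, 0, -96.9, 0, -0.077, 0, 0.4155, 0, -96.9, 0])

```text
time: 34.58
ee_pos: [0.4703, 0.2147, 0.2949]
eef_rot: [-0.532, -0.464, 0.466, 0.533]
ft_force: [0.2, -1.2, -1.1]
width: 0.0218
```

```bash
python3 - <<'E'
from h import *
X(); print(delta([.4726,.2103,.14],Rdown(92.4)))
E
```

```text
pos [0.4703 0.2147 0.2949] xang 82.21 ydir [-2.7e-03 -9.0e-04 -1.0e+00] J [-0.8   0.06  0.3   1.64 -0.02  1.45  0.93] t 34.58 F [ 0.2 -1.2 -1.1] w 0.0218
[-3.900e+00  1.549e+02 -3.300e+00 -2.000e-01 -1.020e+01 -1.000e-01]
```

Request:
arm_command(deltas=[-0.003, 0, -0.003, 0, -10.4, 0, -0.003, 0.04, -0.003, 0, -10.4, 0, -0.003, 0.08, -0.003, 0, -10.4, 0, -0.003, 0.11, -0.003, 0, -10.4, 0, -0.003, 0.14, -0.003, 0, -10.4, 0, -0.003, 0.155, -0.003, 0, -10.4, 0, -0.003, 0.155, -0.003, 0, -10.4, 0])

```text
time: 35.45
ee_pos: [0.4741, 0.2067, 0.1408]
eef_rot: [-0.492, -0.507, 0.509, 0.492]
ft_force: [-1.0, -0.0, -0.7]
width: 0.0216
```

```bash
python3 - <<'E'
from h import *
X(); p=wcam("w31"); print(delta([.4726,.2103,.118],Rdown(92.4)))
a=cam("scene"); cv2.imwrite("pics/s31.png",cv2.resize(a["image"][110:230,230:350],None,fx=5,fy=5,interpolation=2)[:,:,::-1])
E
```

```text
pos [0.4741 0.2067 0.1408] xang 91.85 ydir [-0.0019 -0.0012 -1.    ] J [-0.77  0.16  0.3   1.86 -0.05  1.13  1.15] t 35.45 F [-1.  -0.  -0.7] w 0.0216
[ 3.3 23.9  2.1 -0.  -0.5 -0. ]
```

View pics/w31.png

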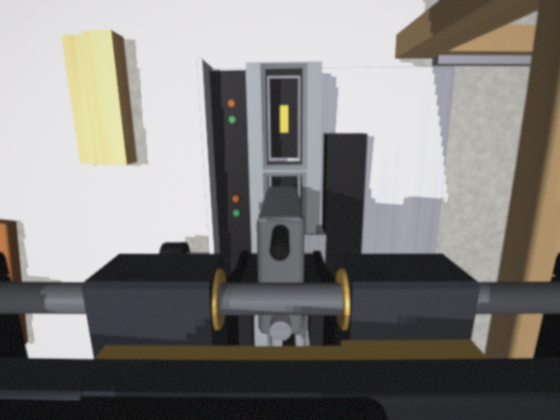

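View pics/s31.png

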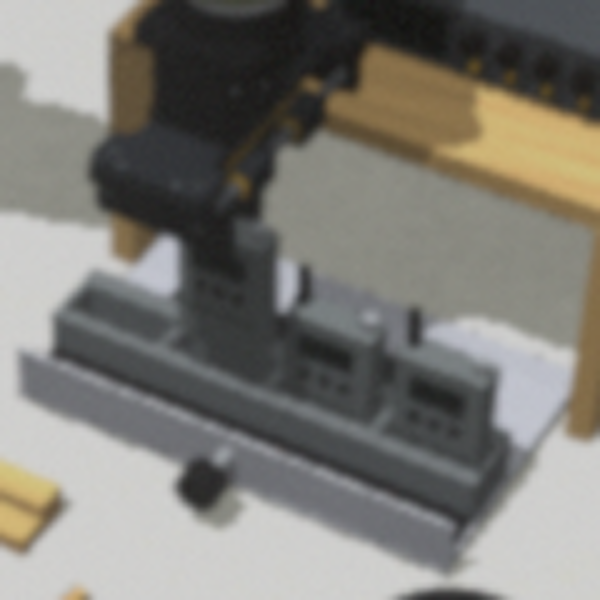

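Request:
arm_command(deltas=[0.0034, 0.002, 0.002, 0, -0.5, 0, 0.0034, 0.004, 0.002, 0, -0.5, 0, 0.0034, 0.01, 0.002, 0, -0.5, 0, 0.0034, 0.015, 0.002, 0, -0.5, 0, 0.0034, 0.02, 0.002, 0, -0.5, 0, 0.0034, 0.023, 0.002, 0, -0.5, 0, 0.0034, 0.023, 0.002, 0, -0.5, 0])

```text
time: 36.42
ee_pos: [0.4726, 0.2103, 0.1184]
eef_rot: [-0.49, -0.51, 0.51, 0.49]
ft_force: [-0.1, -0.5, -1.7]
width: 0.0221
```

```bash
python3 - <<'E'
from h import *
X(); p=wcam("w32")
E
```

```text
pos [0.4726 0.2103 0.1184] xang 92.35 ydir [-4.e-04 -2.e-04 -1.e+00] J [-0.77  0.18  0.3   1.89 -0.06  1.08  1.16] t 36.42 F [-0.1 -0.5 -1.7] w 0.0221
```

View pics/w32.png

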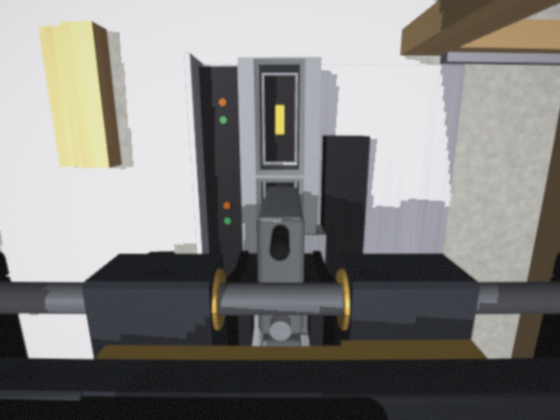

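Request:
arm_command(deltas=[0, 0, 0, 0, 0, 0, 0, 0, 0, 0, 0, 0, 0, 0, 0, 0, 0, 0], hand=0.33)

```text
time: 36.85
ee_pos: [0.4728, 0.2105, 0.1189]
eef_rot: [0.49, 0.51, -0.51, -0.49]
ft_force: [0.2, 0.4, -0.7]
width: 0.0286
```

Request:
arm_command(deltas=[0, -0.03, 0, 0, 0, 0, 0, -0.08, 0, 0, 0, 0, 0, -0.14, 0, 0, 0, 0, 0, -0.18, 0, 0, 0, 0])

```text
time: 37.35
ee_pos: [0.4731, 0.2105, 0.3017]
eef_rot: [0.49, 0.511, -0.509, -0.489]
ft_force: [-0.4, 0.0, -0.3]
width: 0.0286
```

```bash
python3 - <<'E'
from h import *
X(); p=wcam("w33"); print(delta([.5205,-.19,.29],Rdown(-4.3)))
a=cam("scene"); cv2.imwrite("pics/s33.png",cv2.resize(a["image"][90:330,130:400],None,fx=2.5,fy=2.5,interpolation=2)[:,:,::-1])
E
```

```text
pos [0.4731 0.2105 0.3017] xang 92.35 ydir [ 0.0023  0.0017 -1.    ] J [-0.8   0.05  0.3   1.63 -0.02  1.46  1.12] t 37.35 F [-0.4  0.  -0.3] w 0.0286
[-4.028e+02  1.470e+01 -2.950e+01  1.000e-01  9.670e+01  6.000e-01]
```

View pics/s33.png

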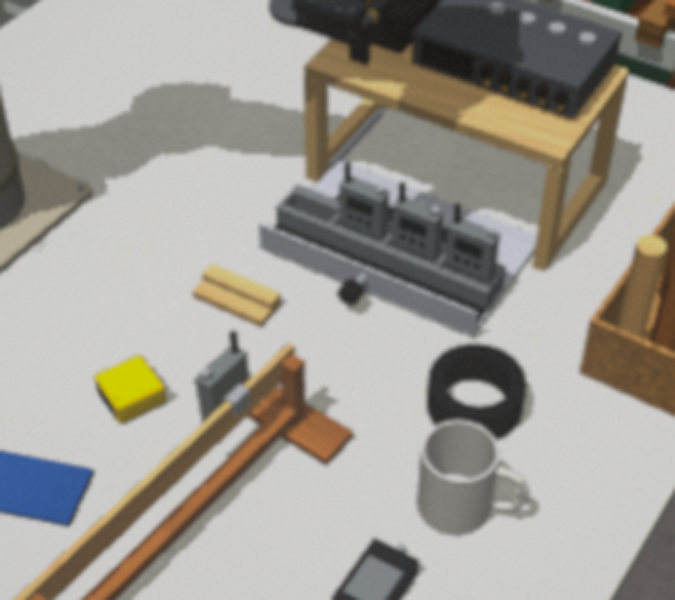

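Request:
arm_command(deltas=[-0.403, 0, -0.03, 0, 96.7, 0, -0.403, 0, -0.03, 0, 96.7, 0, -0.403, 0, -0.03, 0, 96.7, 0, -0.403, 0, -0.03, 0, 96.7, 0, -0.403, 0, -0.03, 0, 96.7, 0, -0.403, 0, -0.03, 0, 96.7, 0, -0.403, 0, -0.03, 0, 96.7, 0, -0.403, 0, -0.03, 0, 96.7, 0], hand=0.6)

```text
time: 38.45
ee_pos: [0.5184, -0.1941, 0.2979]
eef_rot: [0.707, 0.035, -0.036, -0.706]
ft_force: [0.9, 0.7, -0.7]
width: 0.0523
```

Request:
arm_command(deltas=[0, 0, 0, 0, 10, 0, 0, 0, 0, 0, 10, 0, 0, 0, 0, 0, 10, 0])

```text
time: 38.83
ee_pos: [0.5192, -0.1908, 0.2984]
eef_rot: [-0.707, 0.021, -0.02, 0.707]
ft_force: [-0.9, 0.5, 0.9]
width: 0.0521
```

```bash
python3 - <<'E'
from h import *
X(); p=wcam("w34")
a=cam("scene"); cv2.imwrite("pics/s34.png",cv2.resize(a["image"][200:320,150:290],None,fx=5,fy=5,interpolation=2)[:,:,::-1])
E
```

```text
pos [ 0.5192 -0.1908  0.2984] xang -3.35 ydir [-4.e-04  2.e-04 -1.e+00] J [-0.4   0.16  0.76  1.57 -0.11  1.46  0.31] t 38.83 F [-0.9  0.5  0.9] w 0.0521
```

View pics/w34.png

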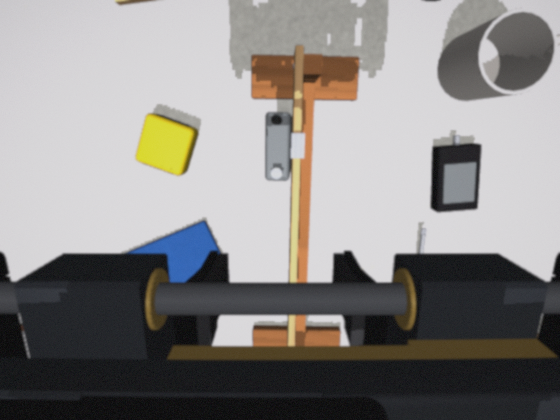

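View pics/s34.png

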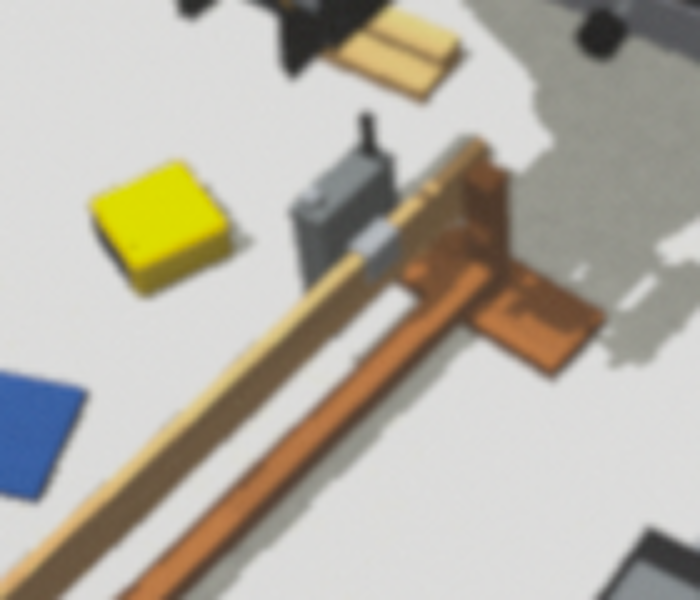

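```bash
python3 - <<'E'
from h import *
X(); p=wcam("w35"); im=p["image"]
cv2.imwrite("pics/w35d.png",cv2.resize(im[90:200,220:340],None,fx=5,fy=5,interpolation=2)[:600,:,::-1][:600])
a=cam("top"); cv2.imwrite("pics/t35.png",cv2.resize(a["image"][160:260,310:410],None,fx=5,fy=5,interpolation=2)[:,:,::-1])
E
```

```text
pos [ 0.5192 -0.1909  0.2986] xang -3.43 ydir [-0.e+00  1.e-04 -1.e+00] J [-0.4   0.16  0.76  1.57 -0.11  1.46  0.31] t 38.92 F [-0.4 -0.4 -0.3] w 0.0521
```

View pics/w35d.png

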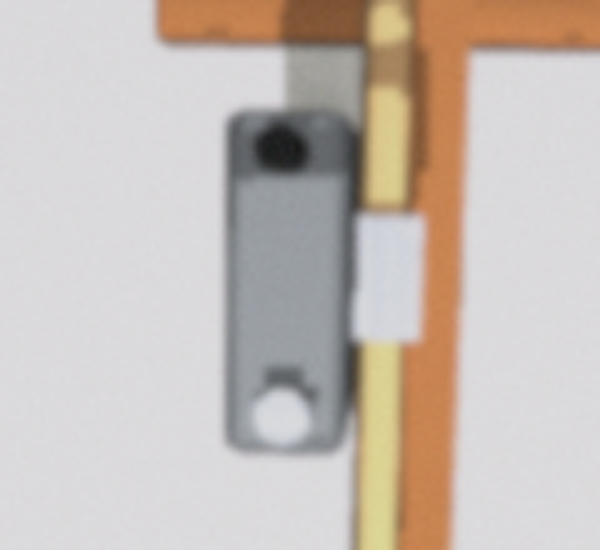

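View pics/t35.png

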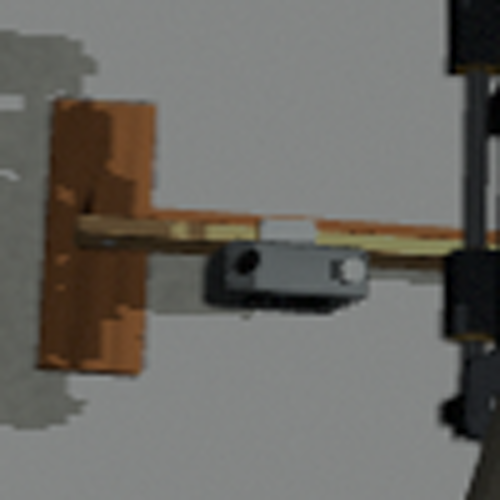

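```bash
python3 - <<'E'
from h import *
X();p=wcam("w36")
c=lambda x,y:(220+(x+.5)/5-.5,90+(y+.5)/5-.5)
w=at_z(p,[c(*a) for a in [(228,113),(356,113),(226,450),(346,450)]],.150); print(w.round(4).tolist(),w.mean(0).round(4))
for i,j in ((0,2),(1,3)): print(np.degrees(np.arctan2(*(w[i]-w[j])[[1,0]]))-90)
q=w.mean(0)
print(delta([q[0],q[1],.136],Rdown(-4.3)))
E
```

```text
pos [ 0.5192 -0.191   0.2986] xang -3.5 ydir [ 0.e+00  1.e-04 -1.e+00] J [-0.4   0.16  0.76  1.57 -0.11  1.46  0.31] t 39.02 F [ 0.6  0.2 -0.6] w 0.0523
[[0.5102, -0.1082, 0.15], [0.5322, -0.1096, 0.15], [0.5056, -0.1664, 0.15], [0.5272, -0.1678, 0.15]] [ 0.5188 -0.138   0.15  ]
-4.492598387163113
-4.864073296036025
[ -3.7 162.7  52.8  -0.    0.8   0. ]
```

Request:
arm_command(deltas=[-0.0035, 0.02, 0.053, 0, 0.8, 0, -0.0035, 0.05, 0.053, 0, 0.8, 0, -0.0035, 0.08, 0.053, 0, 0.8, 0, -0.0035, 0.11, 0.053, 0, 0.8, 0, -0.0035, 0.135, 0.053, 0, 0.8, 0, -0.0035, 0.155, 0.053, 0, 0.8, 0, -0.0035, 0.162, 0.053, 0, 0.8, 0, -0.0035, 0.162, 0.053, 0, 0.8, 0])

```text
time: 40.08
ee_pos: [0.5191, -0.138, 0.1368]
eef_rot: [0.707, -0.027, 0.027, -0.707]
ft_force: [-0.2, 0.1, -0.1]
width: 0.0521
```

Request:
arm_command(deltas=[0, 0, 0, 0, 0, 0, 0, 0, 0, 0, 0, 0, 0, 0, 0, 0, 0, 0, 0, 0, 0, 0, 0, 0, 0, 0, 0, 0, 0, 0, 0, 0, 0, 0, 0, 0, 0, 0, 0, 0, 0, 0], hand=0)

```text
time: 40.95
ee_pos: [0.5195, -0.1379, 0.1369]
eef_rot: [-0.707, 0.027, -0.027, 0.707]
ft_force: [2.9, 0.3, 1.6]
width: 0.0218
```

```bash
python3 - <<'E'
from h import *
X(); p=wcam("w37")
a=cam("scene"); cv2.imwrite("pics/s37.png",cv2.resize(a["image"][180:320,150:290],None,fx=4,fy=4,interpolation=2)[:,:,::-1])
E
```

```text
pos [ 0.5195 -0.1379  0.1369] xang -4.38 ydir [ 9.e-04  0.e+00 -1.e+00] J [-0.45  0.24  0.71  1.84 -0.17  1.13  0.25] t 40.95 F [2.9 0.3 1.6] w 0.0218
```

View pics/w37.png

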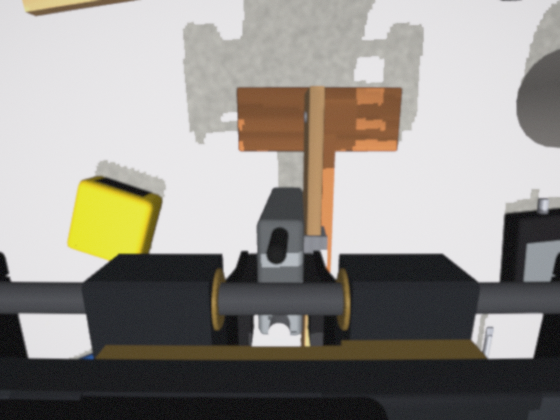

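View pics/s37.png

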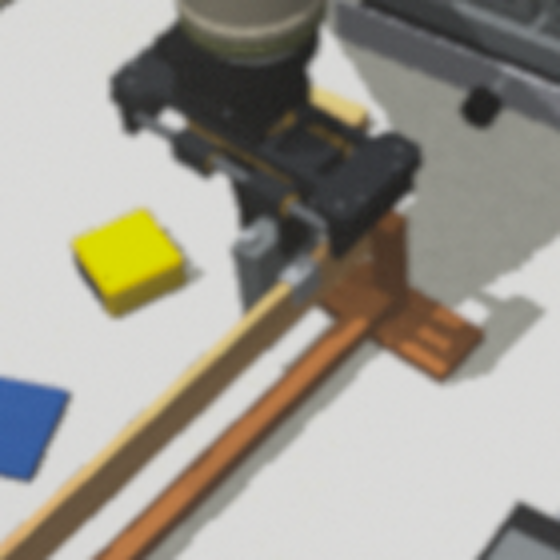

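Request:
arm_command(deltas=[0.002, 0, 0, 0, 0, 0, 0.002, 0, 0, 0, 0, 0, 0.002, 0, 0, 0, 0, 0], hand=0.33)

```text
time: 41.42
ee_pos: [0.5207, -0.1381, 0.1364]
eef_rot: [-0.707, 0.027, -0.027, 0.707]
ft_force: [0.6, 0.1, -0.1]
width: 0.0284
```

Request:
arm_command(deltas=[0, 0, 0, 0, 0, 0, 0, 0, 0, 0, 0, 0, 0, 0, 0, 0, 0, 0, 0, 0, 0, 0, 0, 0, 0, 0, 0, 0, 0, 0], hand=0)

```text
time: 42.05
ee_pos: [0.521, -0.1381, 0.1366]
eef_rot: [-0.707, 0.027, -0.027, 0.707]
ft_force: [-0.2, -0.4, -1.7]
width: 0.0216
```

```bash
python3 - <<'E'
from h import *
X(); p=wcam("w38")
E
```

```text
pos [ 0.521  -0.1381  0.1366] xang -4.39 ydir [-0.e+00  1.e-04 -1.e+00] J [-0.44  0.24  0.71  1.83 -0.17  1.13  0.25] t 42.05 F [-0.2 -0.4 -1.7] w 0.0216
```

View pics/w38.png

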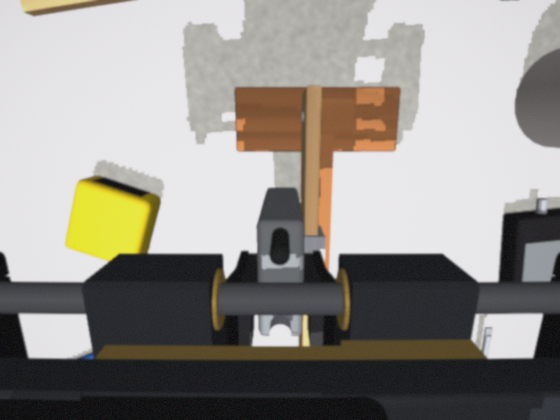

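Now upright in the grip. Lift.

Request:
arm_command(deltas=[0, -0.01, 0, 0, 0, 0, 0, -0.02, 0, 0, 0, 0, 0, -0.035, 0, 0, 0, 0, 0, -0.06, 0, 0, 0, 0, 0, -0.09, 0, 0, 0, 0, 0, -0.13, 0, 0, 0, 0, 0, -0.16, 0, 0, 0, 0, 0, -0.16, 0, 0, 0, 0])

```text
time: 43.1
ee_pos: [0.522, -0.1385, 0.2996]
eef_rot: [-0.706, 0.026, -0.029, 0.707]
ft_force: [0.9, 0.2, -1.6]
width: 0.0218
```

```bash
python3 - <<'E'
from h import *
X(); p=wcam("w39"); print(delta([.3984,.2072,.29],Rdown(92.4)))
p["T"]=p["hand_eye"]
o,v=ray(p,[(280,330)])
print(o+v[0]*((-.021-o[1])/v[0,1]))
E
```

```text
pos [ 0.522  -0.1385  0.2996] xang -4.4 ydir [ 4.6e-03  1.0e-04 -1.0e+00] J [-0.49  0.11  0.73  1.6  -0.08  1.46  0.17] t 43.1 F [ 0.9  0.2 -1.6] w 0.0218
[-1.491e+02  7.600e+00  3.350e+02  1.000e-01 -9.680e+01  1.000e-01]
[-0.0011913 -0.021     -0.0209949]
```

View pics/w39.png

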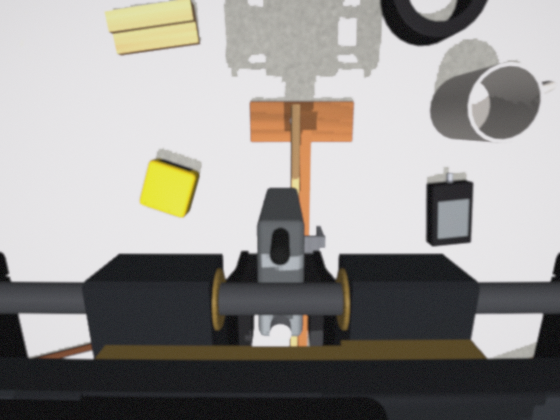

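Request:
arm_command(deltas=[-0.149, 0, 0.335, 0, -96.8, 0, -0.149, 0, 0.335, 0, -96.8, 0, -0.149, 0, 0.335, 0, -96.8, 0, -0.149, 0, 0.335, 0, -96.8, 0, -0.149, 0, 0.335, 0, -96.8, 0, -0.149, 0, 0.335, 0, -96.8, 0, -0.149, 0, 0.335, 0, -96.8, 0, -0.149, 0, 0.335, 0, -96.8, 0])

```text
time: 44.15
ee_pos: [0.3973, 0.2076, 0.2955]
eef_rot: [0.534, 0.463, -0.465, -0.534]
ft_force: [-0.4, -0.0, -0.5]
width: 0.0219
```

```bash
python3 - <<'E'
from h import *
X(); print(delta([.3982,.2072,.14],Rdown(92.4)))
E
```

```text
pos [0.3973 0.2076 0.2955] xang 82.0 ydir [-0.0014 -0.0016 -1.    ] J [-0.95 -0.12  0.34  1.79  0.04  1.46  0.81] t 44.15 F [-0.4 -0.  -0.5] w 0.0219
[ 0.000e+00  1.555e+02 -1.100e+00 -1.000e-01 -1.040e+01 -1.000e-01]
```

Request:
arm_command(deltas=[0.001, 0, -0.001, 0, -10.6, 0, 0.001, 0.04, -0.001, 0, -10.6, 0, 0.001, 0.08, -0.001, 0, -10.6, 0, 0.001, 0.11, -0.001, 0, -10.6, 0, 0.001, 0.14, -0.001, 0, -10.6, 0, 0.001, 0.155, -0.001, 0, -10.6, 0, 0.001, 0.155, -0.001, 0, -10.6, 0])

```text
time: 45.02
ee_pos: [0.3987, 0.2078, 0.1409]
eef_rot: [-0.49, -0.509, 0.51, 0.491]
ft_force: [-0.1, 1.2, -1.8]
width: 0.0218
```

```bash
python3 - <<'E'
from h import *
X(); p=wcam("w40"); print(delta([.3982,.2072,.118],Rdown(92.4)))
a=cam("scene"); cv2.imwrite("pics/s40.png",cv2.resize(a["image"][110:230,230:350],None,fx=5,fy=5,interpolation=2)[:,:,::-1])
E
```

```text
pos [0.3987 0.2078 0.1409] xang 92.15 ydir [-0.0016 -0.0014 -1.    ] J [-0.95 -0.    0.37  2.02  0.    1.12  1.03] t 45.02 F [-0.1  1.2 -1.8] w 0.0218
[-0.9 23.9  1.1 -0.  -0.3 -0. ]
```

View pics/w40.png

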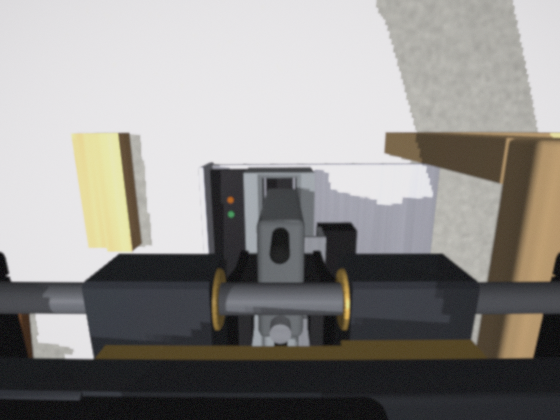

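View pics/s40.png

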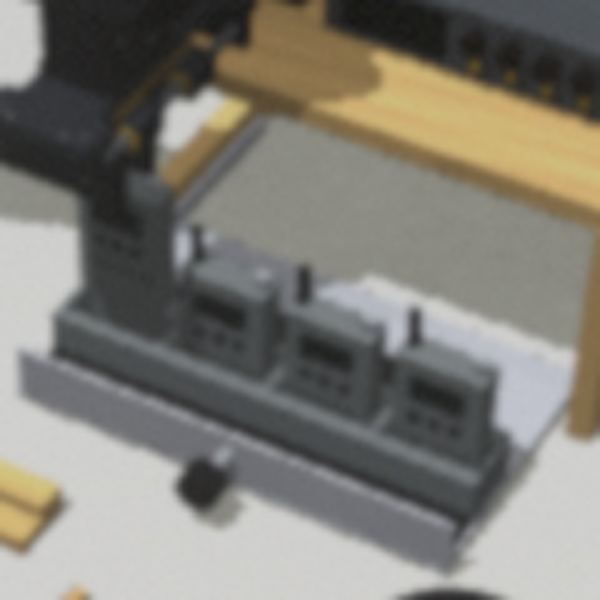

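Request:
arm_command(deltas=[-0.0008, 0.002, 0.001, 0, -0.3, 0, -0.0008, 0.005, 0.001, 0, -0.3, 0, -0.0008, 0.01, 0.001, 0, -0.3, 0, -0.0008, 0.015, 0.001, 0, -0.3, 0, -0.0008, 0.02, 0.001, 0, -0.3, 0, -0.0008, 0.023, 0.001, 0, -0.3, 0, -0.0008, 0.023, 0.001, 0, -0.3, 0])

```text
time: 46.0
ee_pos: [0.3982, 0.2073, 0.1185]
eef_rot: [-0.489, -0.51, 0.511, 0.489]
ft_force: [0.7, 0.5, -0.4]
width: 0.0221
```

```bash
python3 - <<'E'
from h import *
X(); p=wcam("w41")
E
```

```text
pos [0.3982 0.2073 0.1185] xang 92.45 ydir [-3.e-04 -3.e-04 -1.e+00] J [-0.94  0.02  0.37  2.05 -0.01  1.07  1.04] t 46.0 F [ 0.7  0.5 -0.4] w 0.0221
```

View pics/w41.png

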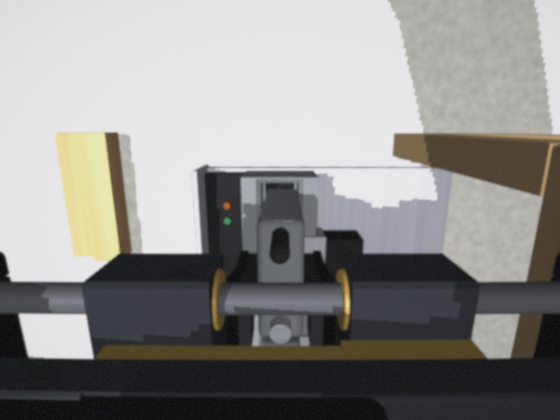

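Request:
arm_command(deltas=[0, 0, 0, 0, 0, 0, 0, 0, 0, 0, 0, 0, 0, 0, 0, 0, 0, 0], hand=0.33)

```text
time: 46.42
ee_pos: [0.3984, 0.2075, 0.1189]
eef_rot: [0.489, 0.511, -0.51, -0.489]
ft_force: [0.0, -0.2, -0.9]
width: 0.028
```

Request:
arm_command(deltas=[0, -0.02, 0, 0, 0, 0, 0, -0.05, 0, 0, 0, 0, 0, -0.08, 0, 0, 0, 0, 0, -0.09, 0, 0, 0, 0])

```text
time: 46.92
ee_pos: [0.399, 0.2078, 0.2103]
eef_rot: [0.489, 0.512, -0.51, -0.489]
ft_force: [0.2, -0.7, -0.5]
width: 0.0289
```

```bash
python3 - <<'E'
from h import *
X(); p=wcam("w42"); print(delta([.3962,.2072,.20],Rdown(2.4)))
a=cam("scene"); cv2.imwrite("pics/s42.png",cv2.resize(a["image"][90:330,130:400],None,fx=2.5,fy=2.5,interpolation=2)[:,:,::-1])
E
```

```text
pos [0.399  0.2078 0.2103] xang 92.46 ydir [ 0.002   0.0019 -1.    ] J [-0.95 -0.07  0.36  1.93  0.03  1.27  1.01] t 46.92 F [ 0.2 -0.7 -0.5] w 0.0289
[-0.6 10.5  2.8  0.  90.1  0.2]
```

View pics/s42.png

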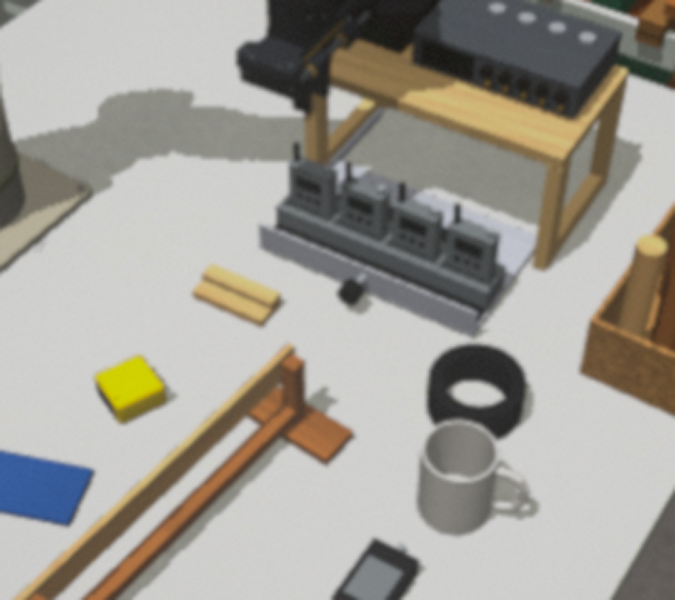

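Request:
arm_command(deltas=[0, 0, 0.003, 0, 45, 0, 0, 0, 0.003, 0, 45, 0, 0, 0, 0.003, 0, 45, 0, 0, 0, 0.003, 0, 45, 0, 0, 0, 0.003, 0, 90, 0, 0, 0, 0.003, 0, 90, 0, 0, 0, 0.003, 0, 90, 0, 0, 0, 0.003, 0, 90, 0], hand=0)

```text
time: 48.02
ee_pos: [0.3947, 0.2069, 0.2072]
eef_rot: [0.707, 0.037, -0.039, -0.706]
ft_force: [-0.1, -0.1, 0.9]
width: 0.0002
```

```bash
python3 - <<'E'
from h import *
X(); p=wcam("w43"); print(delta([.3962,.2072,.16],Rdown(2.4)))
E
```

```text
pos [0.3947 0.2069 0.2072] xang 6.16 ydir [-0.0016 -0.0013 -1.    ] J [-0.9  -0.07  0.3   1.94  0.02  1.27 -0.5 ] t 48.02 F [-0.1 -0.1  0.9] w 0.0002
[ 1.5 47.2  0.2  0.1  3.2 -0.1]
```

View pics/w43.png

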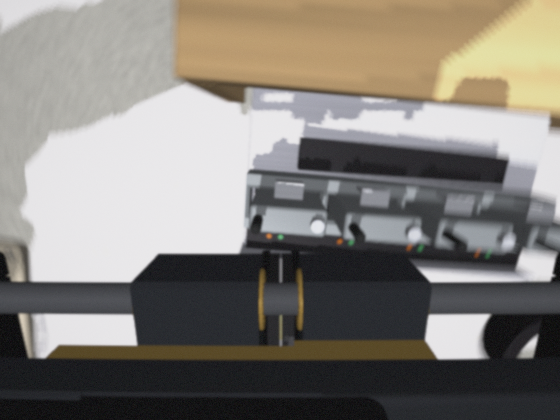

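```bash
python3 - <<'E'
from h import *
X(); p=wcam("w44")
cv2.imwrite("pics/w44c.png",cv2.resize(p["image"][160:270,235:400],None,fx=4,fy=4,interpolation=2)[:,:,::-1])
print(at_z(p,[(317,227),(415,235),(508,243)],.123))
E
```

```text
pos [0.3948 0.2069 0.2072] xang 5.6 ydir [-0.0016 -0.0012 -1.    ] J [-0.89 -0.07  0.3   1.94  0.02  1.27 -0.51] t 48.08 F [ 0.2  0.8 -0.4] w 0.0001
[[0.42081727 0.20752676 0.123     ]
 [0.4947345  0.20848673 0.123     ]
 [0.56703202 0.20908718 0.123     ]]
```

View pics/w44c.png

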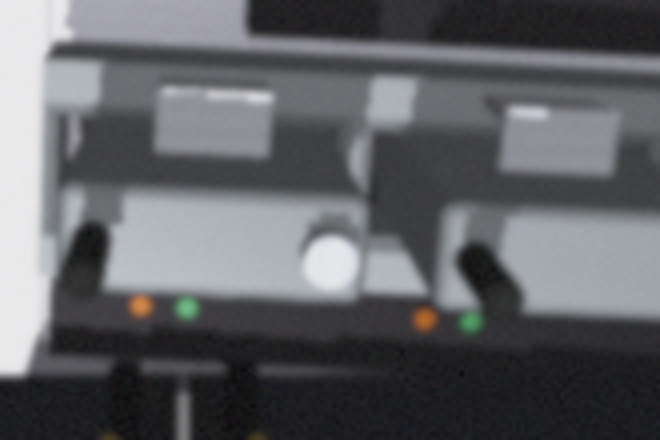

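Request:
arm_command(deltas=[0.002, 0.01, 0, 0, 3.2, 0, 0.002, 0.03, 0, 0, 3.2, 0, 0.002, 0.05, 0, 0, 3.2, 0, 0.002, 0.06, 0, 0, 3.2, 0, 0.002, 0.06, 0, 0, 3.2, 0])

```text
time: 48.75
ee_pos: [0.3969, 0.2072, 0.148]
eef_rot: [0.707, 0.021, -0.022, -0.706]
ft_force: [-0.4, 0.7, 0.5]
width: 0.0001
```

```bash
python3 - <<'E'
from h import *
X(); p=wcam("w45"); print(delta([.397,.2072,.118],Rdown(2.4)))
a=cam("scene"); cv2.imwrite("pics/s45.png",cv2.resize(a["image"][110:230,230:350],None,fx=5,fy=5,interpolation=2)[:,:,::-1])
E
```

```text
pos [0.3969 0.2072 0.148 ] xang 3.43 ydir [-0.0011 -0.001  -1.    ] J [-0.89 -0.01  0.31  2.02  0.    1.14 -0.52] t 48.75 F [-0.4  0.7  0.5] w 0.0001
[-0.3 30.7 -0.2  0.   1.  -0. ]
```

View pics/s45.png

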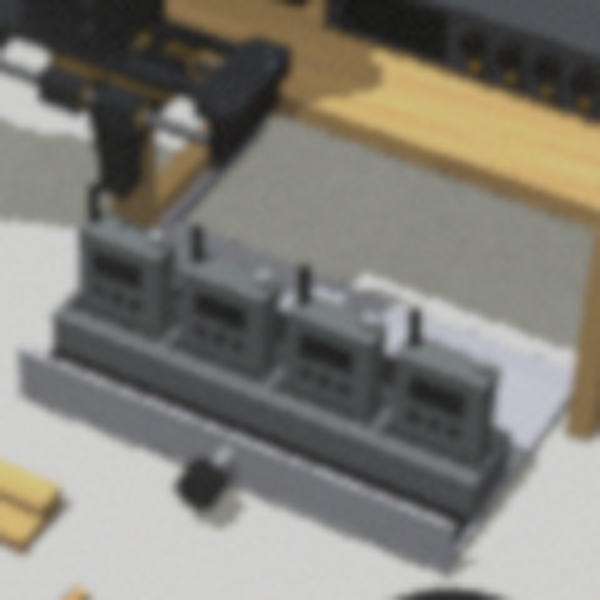

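View pics/w45.png

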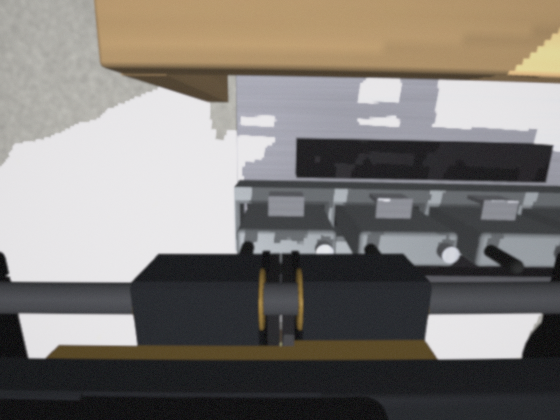

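Request:
arm_command(deltas=[0, 0.01, 0, 0, 1, 0, 0, 0.02, 0, 0, 1, 0, 0, 0.028, 0, 0, 1, 0, 0, 0.03, 0, 0, 1, 0])

```text
time: 49.35
ee_pos: [0.397, 0.2072, 0.118]
eef_rot: [0.707, 0.014, -0.015, -0.707]
ft_force: [0.0, 0.0, 0.5]
width: 0.0004
```

Request:
arm_command(deltas=[0, 0.002, 0, 0, 0, 0, 0, 0.004, 0, 0, 0, 0, 0, 0.004, 0, 0, 0, 0])

```text
time: 49.72
ee_pos: [0.3973, 0.2075, 0.1147]
eef_rot: [-0.707, -0.014, 0.014, 0.707]
ft_force: [-0.4, -0.1, 0.0]
width: 0.0004
```

Request:
arm_command(deltas=[0, 0.002, 0, 0, 0, 0, 0, 0.003, 0, 0, 0, 0, 0, 0.003, 0, 0, 0, 0])

```text
time: 50.1
ee_pos: [0.3977, 0.2078, 0.1124]
eef_rot: [-0.707, -0.015, 0.014, 0.707]
ft_force: [-1.2, 0.5, 5.1]
width: 0.0003
```

Request:
arm_command(deltas=[0, 0.002, 0, 0, 0, 0, 0, 0.003, 0, 0, 0, 0, 0, 0.003, 0, 0, 0, 0])

```text
time: 50.48
ee_pos: [0.3977, 0.2078, 0.1094]
eef_rot: [-0.707, -0.015, 0.014, 0.707]
ft_force: [-0.9, -0.2, 4.8]
width: 0.0004
```

Request:
arm_command(deltas=[0, 0.002, 0, 0, 0, 0, 0, 0.003, 0, 0, 0, 0, 0, 0.003, 0, 0, 0, 0])

```text
time: 50.85
ee_pos: [0.3986, 0.2087, 0.1082]
eef_rot: [-0.706, -0.015, 0.013, 0.708]
ft_force: [-5.5, -2.5, 24.0]
width: 0.0004
```

Request:
arm_command(deltas=[0, 0.0015, 0, 0, 0, 0, 0, 0.0015, 0, 0, 0, 0])

```text
time: 51.1
ee_pos: [0.3989, 0.2095, 0.108]
eef_rot: [-0.705, -0.016, 0.013, 0.709]
ft_force: [-10.2, -3.1, 39.3]
width: 0.0005
```

```bash
python3 - <<'E'
from h import *
X()
a=cam("scene"); cv2.imwrite("pics/s46.png",cv2.resize(a["image"][110:230,230:350],None,fx=5,fy=5,interpolation=2)[:,:,::-1])
E
```

```text
pos [0.3989 0.2095 0.108 ] xang 2.33 ydir [ 0.0032  0.0046 -1.    ] J [-0.88  0.04  0.31  2.06 -0.02  1.04 -0.53] t 51.1 F [-10.2  -3.1  39.3] w 0.0005
```

View pics/s46.png

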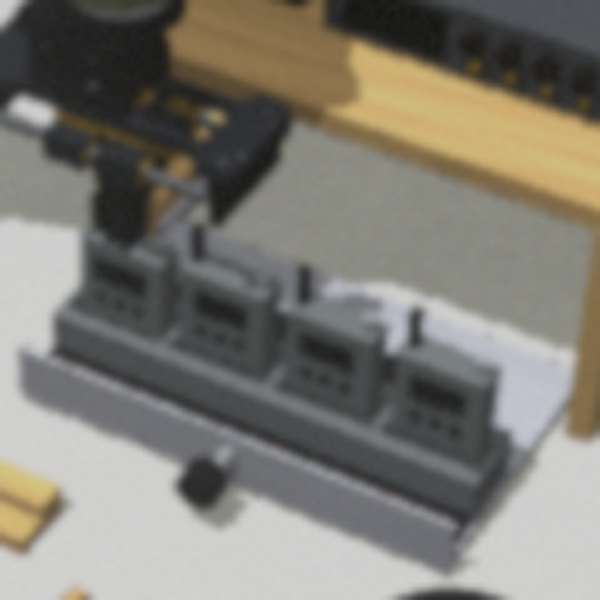

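Request:
arm_command(deltas=[0, -0.006, 0, 0, 0, 0, 0, -0.03, 0, 0, 0, 0, 0, -0.065, 0, 0, 0, 0, 0.074, -0.065, 0, 0, 0, 0, 0.074, -0.065, 0, 0, 0, 0, 0.074, -0.065, 0, 0, 0, 0])

```text
time: 51.9
ee_pos: [0.4712, 0.2101, 0.1686]
eef_rot: [0.707, 0.014, -0.014, -0.707]
ft_force: [-0.1, -0.4, 1.4]
width: 0.0007
```

```bash
python3 - <<'E'
from h import *
X(); print(delta([.471,.2102,.118],Rdown(2.4)))
p=wcam("w47")
E
```

```text
pos [0.4712 0.2101 0.1686] xang 2.26 ydir [-0.001  -0.0011 -1.    ] J [-0.85  0.13  0.37  1.84 -0.05  1.19 -0.42] t 51.9 F [-0.1 -0.4  1.4] w 0.0007
[-0.2 50.6  0.2  0.1 -0.1 -0.1]
```

View pics/w47.png

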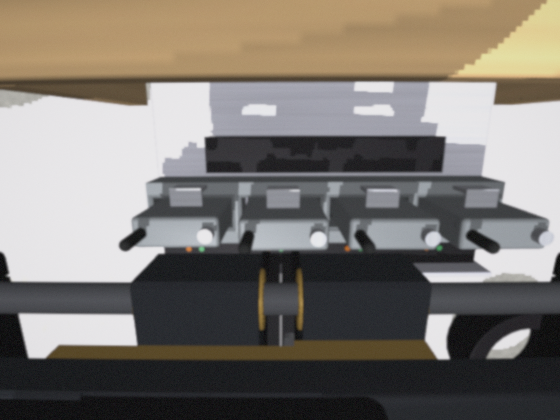

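Request:
arm_command(deltas=[0, 0.02, 0, 0, 0, 0, 0, 0.04, 0, 0, 0, 0, 0, 0.051, 0, 0, 0, 0, 0, 0.053, 0, 0, 0, 0, 0, 0.055, 0, 0, 0, 0, 0, 0.057, 0, 0, 0, 0, 0, 0.057, 0, 0, 0, 0])

```text
time: 52.82
ee_pos: [0.4717, 0.2108, 0.1132]
eef_rot: [-0.707, -0.015, 0.014, 0.707]
ft_force: [-1.4, -0.1, 4.7]
width: 0.0006
```

Request:
arm_command(deltas=[0, 0.002, 0, 0, 0, 0, 0, 0.003, 0, 0, 0, 0, 0, 0.003, 0, 0, 0, 0])

```text
time: 53.2
ee_pos: [0.4717, 0.2108, 0.1102]
eef_rot: [-0.707, -0.015, 0.014, 0.707]
ft_force: [-1.2, -0.1, 5.7]
width: 0.0006
```

Request:
arm_command(deltas=[0, 0.002, 0, 0, 0, 0, 0, 0.003, 0, 0, 0, 0, 0, 0.003, 0, 0, 0, 0])

```text
time: 53.58
ee_pos: [0.4723, 0.2112, 0.1083]
eef_rot: [-0.706, -0.015, 0.013, 0.708]
ft_force: [-3.5, -1.4, 15.8]
width: 0.0008
```

Request:
arm_command(deltas=[0, 0.002, 0, 0, 0, 0, 0, 0.003, 0, 0, 0, 0, 0, 0.003, 0, 0, 0, 0])

```text
time: 53.95
ee_pos: [0.4737, 0.2123, 0.1081]
eef_rot: [-0.705, -0.016, 0.012, 0.709]
ft_force: [-9.1, -1.8, 38.6]
width: 0.0006
```

Request:
arm_command(deltas=[0, -0.006, 0, 0, 0, 0, 0, -0.03, 0, 0, 0, 0, 0, -0.065, 0, 0, 0, 0, 0.074, -0.065, 0, 0, 0, 0, 0.074, -0.065, 0, 0, 0, 0, 0.074, -0.065, 0, 0, 0, 0])

```text
time: 54.7
ee_pos: [0.5451, 0.2131, 0.1676]
eef_rot: [0.707, 0.014, -0.014, -0.707]
ft_force: [0.4, 0.8, 0.4]
width: 0.0002
```

```bash
python3 - <<'E'
from h import *
X(); print(delta([.545,.2134,.118],Rdown(2.4)))
p=wcam("w48")
E
```

```text
pos [0.5451 0.2131 0.1676] xang 2.27 ydir [-9.e-04 -1.e-03 -1.e+00] J [-0.79  0.29  0.4   1.66 -0.12  1.21 -0.32] t 54.7 F [0.4 0.8 0.4] w 0.0002
[-0.1 49.6  0.3  0.1 -0.1 -0.1]
```

View pics/w48.png

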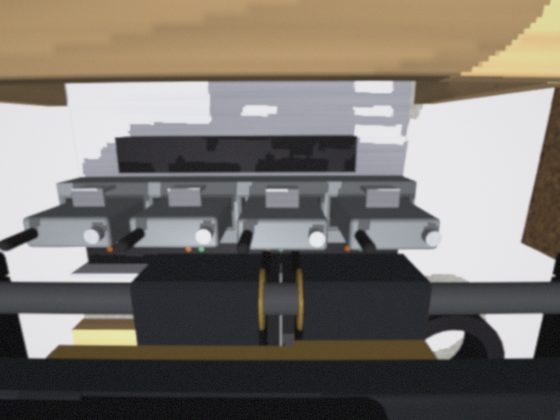

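Request:
arm_command(deltas=[0, 0.02, 0, 0, 0, 0, 0, 0.04, 0, 0, 0, 0, 0, 0.05, 0, 0, 0, 0, 0, 0.052, 0, 0, 0, 0, 0, 0.054, 0, 0, 0, 0, 0, 0.056, 0, 0, 0, 0, 0, 0.056, 0, 0, 0, 0])

```text
time: 55.62
ee_pos: [0.5456, 0.2137, 0.1132]
eef_rot: [-0.707, -0.015, 0.014, 0.707]
ft_force: [-1.5, -0.7, 4.8]
width: 0.0002
```

Request:
arm_command(deltas=[0, 0.002, 0, 0, 0, 0, 0, 0.003, 0, 0, 0, 0, 0, 0.005, 0, 0, 0, 0, 0, 0.006, 0, 0, 0, 0, 0, 0.006, 0, 0, 0, 0])

```text
time: 56.25
ee_pos: [0.5462, 0.214, 0.1084]
eef_rot: [-0.706, -0.015, 0.013, 0.708]
ft_force: [-4.1, -0.7, 13.9]
width: 0.0004
```

Request:
arm_command(deltas=[0, 0.002, 0, 0, 0, 0, 0, 0.003, 0, 0, 0, 0, 0, 0.003, 0, 0, 0, 0])

```text
time: 56.62
ee_pos: [0.5475, 0.2146, 0.1081]
eef_rot: [-0.706, -0.016, 0.012, 0.708]
ft_force: [-9.5, -3.5, 36.1]
width: 0.0008
```

Request:
arm_command(deltas=[0, -0.006, 0, 0, 0, 0, 0, -0.03, 0, 0, 0, 0, 0, -0.065, 0, 0, 0, 0, 0.074, -0.065, 0, 0, 0, 0, 0.074, -0.065, 0, 0, 0, 0, 0.074, -0.065, 0, 0, 0, 0])

```text
time: 57.38
ee_pos: [0.6191, 0.216, 0.1675]
eef_rot: [0.707, 0.014, -0.014, -0.707]
ft_force: [0.5, -0.6, -0.5]
width: 0.0003
```

```bash
python3 - <<'E'
from h import *
X(); print(delta([.6185,.2163,.118],Rdown(2.4)))
p=wcam("w49")
E
```

```text
pos [0.6191 0.216  0.1675] xang 2.27 ydir [-9.e-04 -1.e-03 -1.e+00] J [-0.71  0.45  0.42  1.46 -0.18  1.27 -0.24] t 57.38 F [ 0.5 -0.6 -0.5] w 0.0003
[-0.6 49.5  0.4  0.1 -0.1 -0.1]
```

View pics/w49.png

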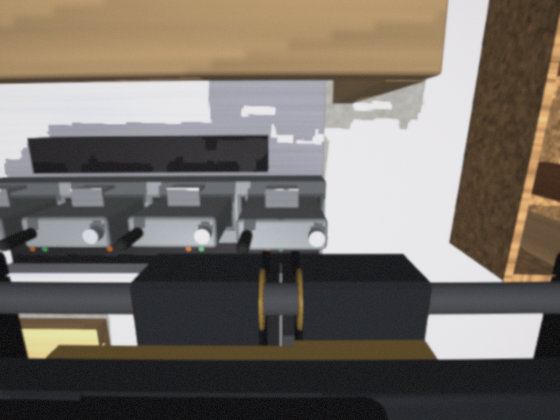

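Request:
arm_command(deltas=[0, 0.02, 0, 0, 0, 0, 0, 0.04, 0, 0, 0, 0, 0, 0.05, 0, 0, 0, 0, 0, 0.052, 0, 0, 0, 0, 0, 0.054, 0, 0, 0, 0, 0, 0.056, 0, 0, 0, 0, 0, 0.056, 0, 0, 0, 0])

```text
time: 58.3
ee_pos: [0.6197, 0.2166, 0.1135]
eef_rot: [-0.707, -0.015, 0.014, 0.707]
ft_force: [-2.0, -0.5, 5.4]
width: 0.0009
```

Request:
arm_command(deltas=[0, 0.002, 0, 0, 0, 0, 0, 0.003, 0, 0, 0, 0, 0, 0.005, 0, 0, 0, 0, 0, 0.006, 0, 0, 0, 0, 0, 0.006, 0, 0, 0, 0])

```text
time: 58.92
ee_pos: [0.6202, 0.2168, 0.1085]
eef_rot: [-0.706, -0.015, 0.013, 0.708]
ft_force: [-4.2, -1.2, 11.9]
width: 0.0005
```

Request:
arm_command(deltas=[0, 0.002, 0, 0, 0, 0, 0, 0.003, 0, 0, 0, 0, 0, 0.003, 0, 0, 0, 0])

```text
time: 59.3
ee_pos: [0.6213, 0.2172, 0.1083]
eef_rot: [-0.706, -0.016, 0.012, 0.708]
ft_force: [-7.7, -2.4, 27.8]
width: 0.0001
```

Request:
arm_command(deltas=[0, -0.006, 0, 0, 0, 0, 0, -0.04, 0, 0, 0, 0, 0, -0.09, 0, 0, 0, 0, 0, -0.15, 0, 0, 0, 0, 0, -0.15, 0, 0, 0, 0])

```text
time: 59.92
ee_pos: [0.6214, 0.2168, 0.2592]
eef_rot: [-0.706, -0.017, 0.011, 0.708]
ft_force: [-0.8, -0.0, -0.4]
width: 0.0003
```

```bash
python3 - <<'E'
from h import *
X(); print(delta([.513,.075,.22],Rdown(2.4)))
a=cam("scene"); cv2.imwrite("pics/s50.png",cv2.resize(a["image"][110:230,230:350],None,fx=5,fy=5,interpolation=2)[:,:,::-1])
E
```

```text
pos [0.6214 0.2168 0.2592] xang 2.29 ydir [ 0.0086  0.0039 -1.    ] J [-0.72  0.4   0.43  1.34 -0.17  1.43 -0.25] t 59.92 F [-0.8 -0.  -0.4] w 0.0003
[-1.143e+02  3.770e+01 -1.375e+02 -2.000e-01 -1.000e-01  5.000e-01]
```

View pics/s50.png

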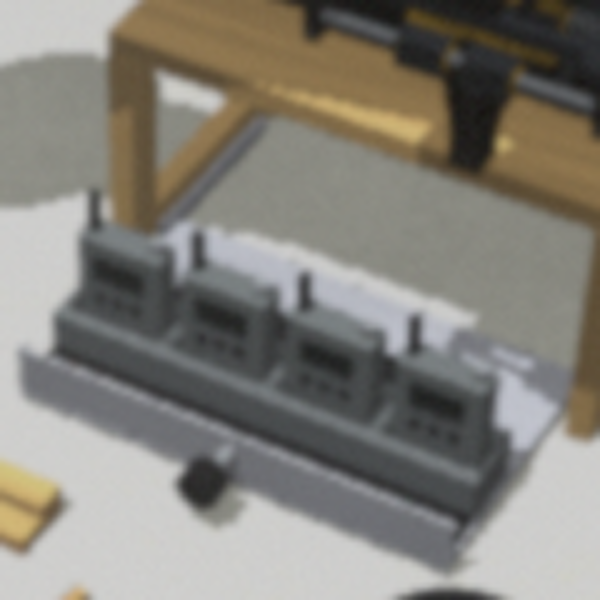

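```bash
python3 - <<'E'
from h import *
a=cam("scene"); im=cv2.resize(a["image"][110:230,230:350],None,fx=6,fy=6,interpolation=cv2.INTER_CUBIC)[:,:,::-1].copy()
u=np.array([np.cos(np.radians(2.4)),np.sin(np.radians(2.4)),0]);v=np.array([-u[1],u[0],0]);c0=np.array([.5078,.2118,0])
for k in (-111,-37,37,111):
  for z,col in ((.108,(0,255,0)),(.115,(0,0,255))):
    q=[c0+(k/1000+s)*u-.011*v+[0,0,z] for s in (-.03,.03)]
    P=(proj(a,np.array(q))-[230,110]+.5)*6
    cv2.line(im,tuple(P[0].astype(int)),tuple(P[1].astype(int)),col,1)
  q=[c0+(k/1000+s)*u-b*v+[0,0,.05] for s,b in ((-.033,.013),(.033,.013),(.033,-.013),(-.033,-.013))]
  cv2.polylines(im,[((proj(a,np.array(q))-[230,110]+.5)*6).astype(int)],True,(255,255,0),1)
cv2.imwrite("pics/s51.png",im[:600])
E
```

```text
(no output)
```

View pics/s51.png

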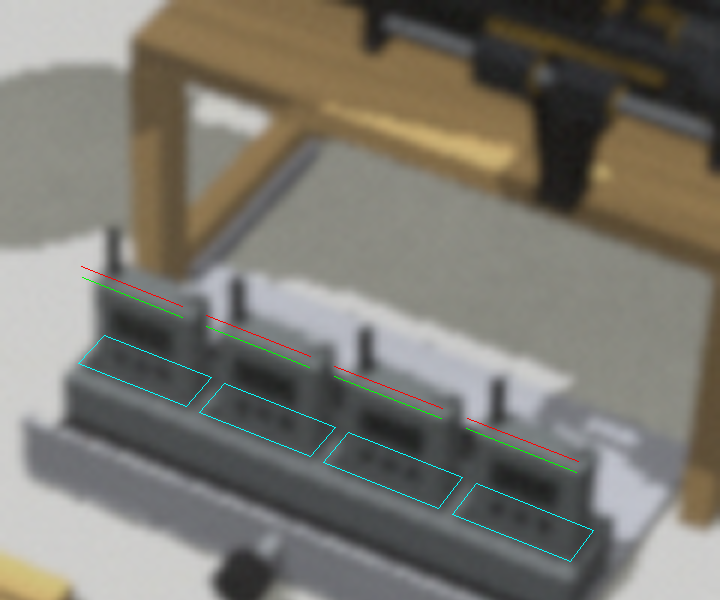

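Request:
arm_command(deltas=[-0.114, 0, -0.1375, 0, 0, 0, -0.114, 0, -0.1375, 0, 0, 0, -0.114, 0, -0.1375, 0, 0, 0, -0.114, 0.04, -0.1375, 0, 0, 0, -0.114, 0.04, -0.1375, 0, 0, 0])

```text
time: 60.65
ee_pos: [0.5085, 0.0741, 0.2103]
eef_rot: [0.707, 0.012, -0.016, -0.706]
ft_force: [0.2, -0.2, 0.1]
width: 0.0003
```

```bash
python3 - <<'E'
from h import *
X(); print(delta([.513,.085,.026],Rdown(2.4)))
p=wcam("w52")
for q,z in (("moulding",.022),):
  for b in r.boxes_of(p,q)[:2]: print(b["conf"],at_z(p,[b["centre"][::-1]],z))
E
```

```text
pos [0.5085 0.0741 0.2103] xang 2.31 ydir [-0.0056 -0.0015 -1.    ] J [-0.69  0.09  0.49  1.79 -0.04  1.28 -0.15] t 60.65 F [ 0.2 -0.2  0.1] w 0.0003
[ 6.000e+00  1.843e+02  1.090e+01  1.000e-01 -1.000e-01 -3.000e-01]
0.82 [[0.38946198 0.06180013 0.022     ]]
```

View pics/w52.png

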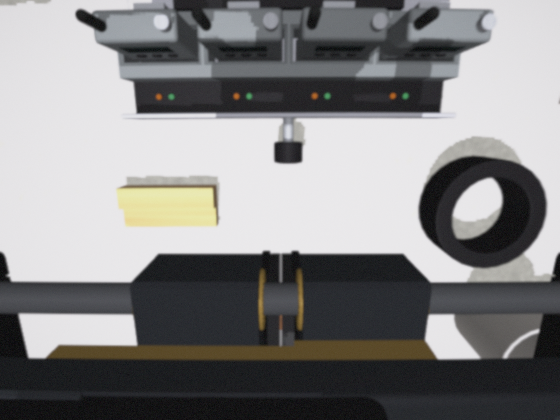

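Request:
arm_command(deltas=[0.004, 0.05, 0.005, 0, 0, 0, 0.004, 0.1, 0.005, 0, 0, 0, 0.004, 0.14, 0.005, 0, 0, 0, 0.004, 0.17, 0.005, 0, 0, 0, 0.004, 0.184, 0.005, 0, 0, 0, 0.004, 0.184, 0.005, 0, 0, 0])

```text
time: 61.5
ee_pos: [0.5148, 0.0799, 0.0293]
eef_rot: [0.707, 0.014, -0.015, -0.707]
ft_force: [0.2, -0.2, -0.2]
width: 0.0005
```

```bash
python3 - <<'E'
from h import *
X(); p=wcam("w53")
E
```

```text
pos [0.5148 0.0799 0.0293] xang 2.35 ydir [-6.e-04 -4.e-04 -1.e+00] J [-0.64  0.33  0.46  1.96 -0.18  0.9  -0.05] t 61.5 F [ 0.2 -0.2 -0.2] w 0.0005
```

View pics/w53.png

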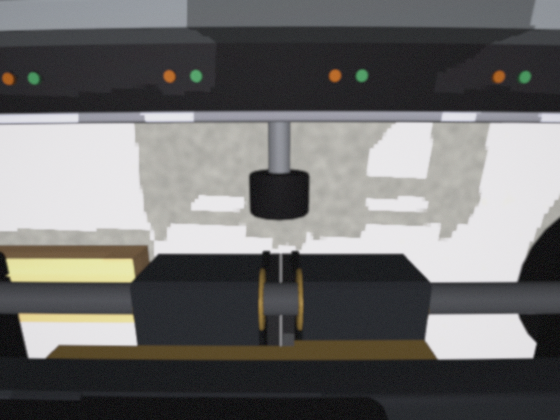

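Request:
arm_command(deltas=[0, 0, 0.01, 0, 0, 0, 0, 0, 0.02, 0, 0, 0, 0, 0, 0.03, 0, 0, 0, 0, 0, 0.042, 0, 0, 0, 0, 0, 0.056, 0, 0, 0, 0, 0, 0.07, 0, 0, 0, 0, 0, 0.082, 0, 0, 0, 0, 0, 0.092, 0, 0, 0])

```text
time: 62.55
ee_pos: [0.5107, 0.1725, 0.0291]
eef_rot: [-0.707, -0.014, 0.014, 0.707]
ft_force: [1.4, -3.2, 1.6]
width: 0.0002
```

Request:
arm_command(deltas=[0, 0, 0.01, 0, 0, 0, 0, 0, 0.02, 0, 0, 0, 0, 0, 0.03, 0, 0, 0, 0, 0, 0.035, 0, 0, 0, 0, 0, 0.035, 0, 0, 0])

```text
time: 63.18
ee_pos: [0.509, 0.2075, 0.029]
eef_rot: [-0.707, -0.014, 0.015, 0.707]
ft_force: [0.5, 0.2, 0.1]
width: 0.0001
```

```bash
python3 - <<'E'
from h import *
X(); p=wcam("w54")
a=cam("scene"); cv2.imwrite("pics/s54.png",cv2.resize(a["image"][70:230,220:400],None,fx=4,fy=4,interpolation=2)[:600,:,::-1])
E
```

```text
pos [0.509  0.2075 0.029 ] xang 2.37 ydir [-6.e-04  7.e-04 -1.e+00] J [-0.81  0.38  0.4   1.88 -0.18  0.92 -0.28] t 63.17 F [0.5 0.2 0.1] w 0.0001
```

View pics/s54.png

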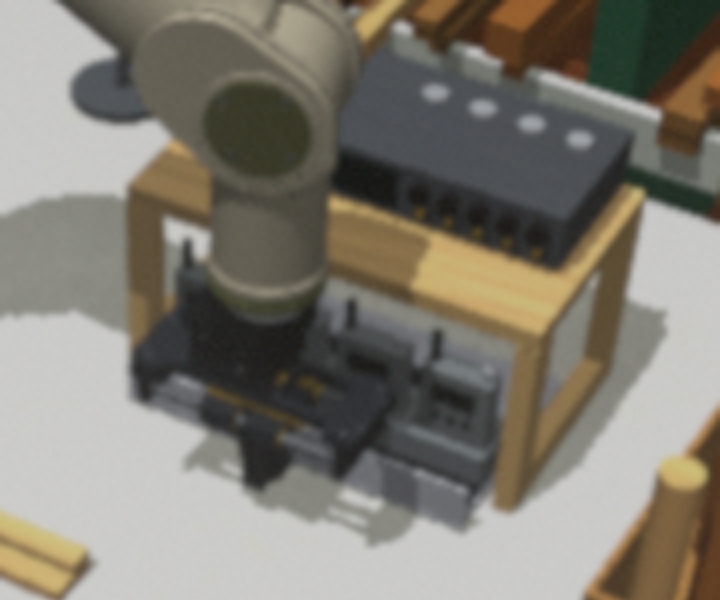

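View pics/w54.png

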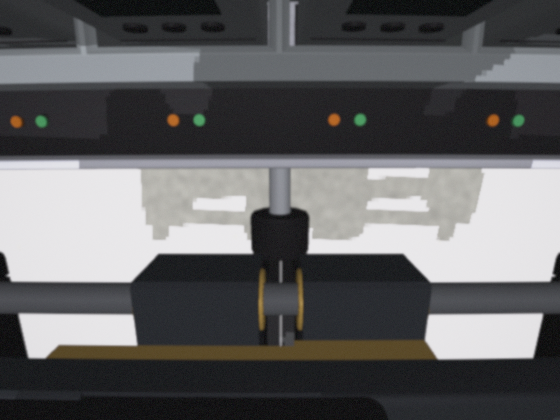

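Request:
arm_command(deltas=[0, 0, 0.005, 0, 0, 0, 0, 0, 0.01, 0, 0, 0, 0, 0, 0.01, 0, 0, 0])

```text
time: 63.65
ee_pos: [0.5089, 0.2173, 0.0292]
eef_rot: [-0.707, -0.015, 0.015, 0.707]
ft_force: [-0.6, 0.1, 0.7]
width: 0.0007
```

Request:
arm_command(deltas=[0, 0, 0.003, 0, 0, 0, 0, 0, 0.005, 0, 0, 0, 0, 0, 0.005, 0, 0, 0])

```text
time: 64.03
ee_pos: [0.5089, 0.2184, 0.0291]
eef_rot: [0.708, 0.013, -0.014, -0.706]
ft_force: [-2.1, -11.5, 6.6]
width: 0.0004
```

Request:
arm_command(deltas=[0, 0, 0.002, 0, 0, 0, 0, 0, 0.004, 0, 0, 0, 0, 0, 0.004, 0, 0, 0])

```text
time: 64.4
ee_pos: [0.5089, 0.2185, 0.0291]
eef_rot: [0.71, 0.012, -0.013, -0.704]
ft_force: [-4.8, -23.8, 13.1]
width: 0.0007
```

Request:
arm_command(deltas=[0, 0, -0.008, 0, 0, 0, 0, 0, -0.02, 0, 0, 0, 0, 0, -0.05, 0, 0, 0, 0, 0, -0.08, 0, 0, 0])

```text
time: 64.9
ee_pos: [0.5119, 0.1452, 0.0293]
eef_rot: [-0.707, -0.015, 0.014, 0.707]
ft_force: [1.4, -0.3, -0.3]
width: 0.0003
```

Request:
arm_command(deltas=[0, -0.05, 0, 0, 0, 0, 0, -0.11, 0, 0, 0, 0, 0, -0.17, 0, 0, 0, 0, 0, -0.2, 0, 0, 0, 0, 0, -0.2, 0, 0, 0, 0])

```text
time: 65.53
ee_pos: [0.5131, 0.1462, 0.2318]
eef_rot: [-0.706, -0.016, 0.013, 0.708]
ft_force: [0.2, 0.1, 0.1]
width: 0.0004
```

```bash
python3 - <<'E'
from h import *
X(); p=wcam("w55")
a=cam("scene"); cv2.imwrite("pics/s55.png",cv2.resize(a["image"][70:230,220:400],None,fx=4,fy=4,interpolation=2)[:600,:,::-1])
t=cam("top"); cv2.imwrite("pics/t55.png",cv2.resize(t["image"][120:320,40:240],None,fx=3,fy=3,interpolation=2)[:,:,::-1])
E
```

```text
pos [0.5131 0.1462 0.2318] xang 2.34 ydir [ 0.0043  0.0031 -1.    ] J [-0.79  0.12  0.47  1.72 -0.06  1.32 -0.27] t 65.53 F [0.2 0.1 0.1] w 0.0004
```

View pics/s55.png

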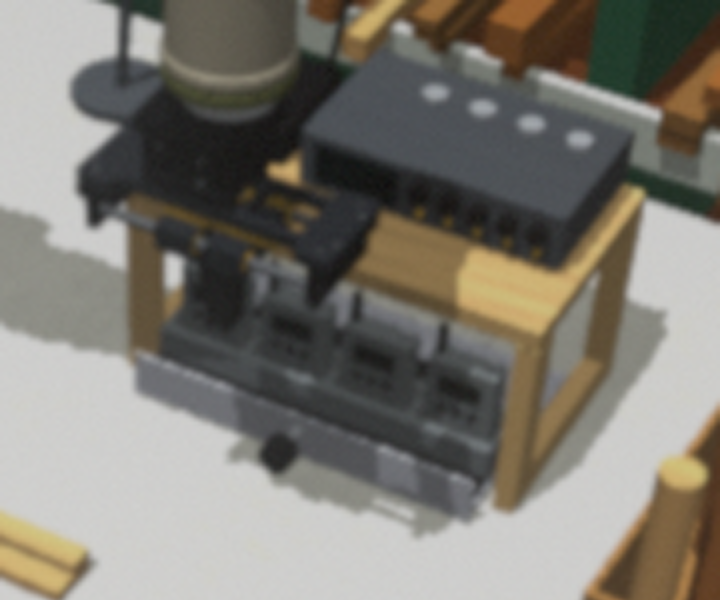

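View pics/w55.png

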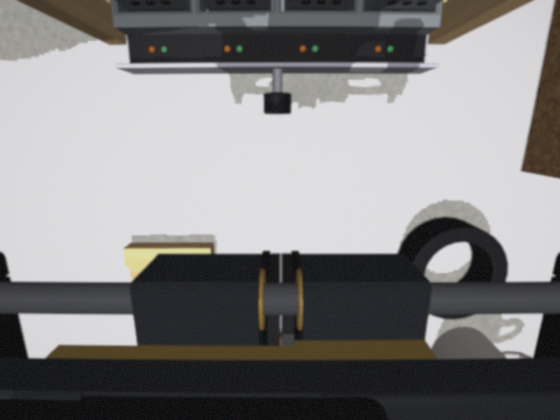

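View pics/t55.png

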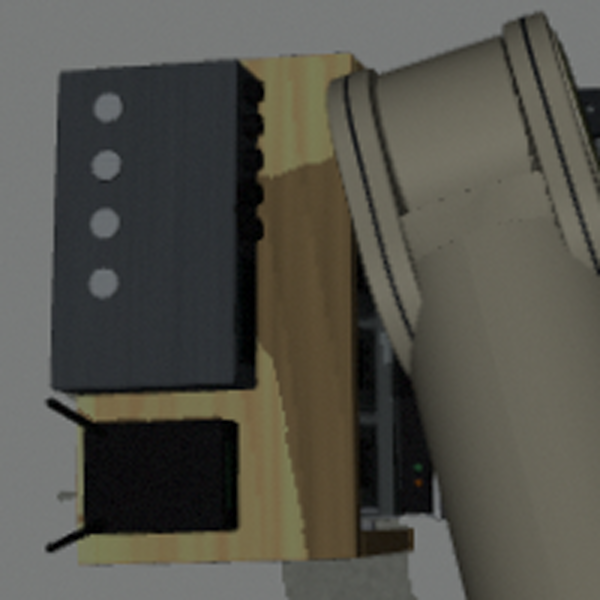

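```bash
python3 - <<'E'
from h import *
X(); p=wcam("w56")
print("knob",at_z(p,[(278,103)],.04)); print("plate",at_z(p,[(118,66),(278,67),(438,66)],.05))
cv2.imwrite("pics/w56c.png",cv2.resize(p["image"][0:130,180:380],None,fx=4,fy=4,interpolation=2)[:,:,::-1])
E
```

```text
pos [0.5113 0.1456 0.228 ] xang 2.34 ydir [-1.4e-03 -3.0e-04 -1.0e+00] J [-0.79  0.12  0.47  1.72 -0.06  1.31 -0.27] t 65.67 F [-0.2  0.4 -0.4] w 0.0006
knob [[0.50396057 0.23742065 0.04      ]]
plate [[0.35573187 0.2640349  0.05      ]
 [0.50284562 0.26829195 0.05      ]
 [0.64953675 0.27578019 0.05      ]]
```

View pics/w56c.png

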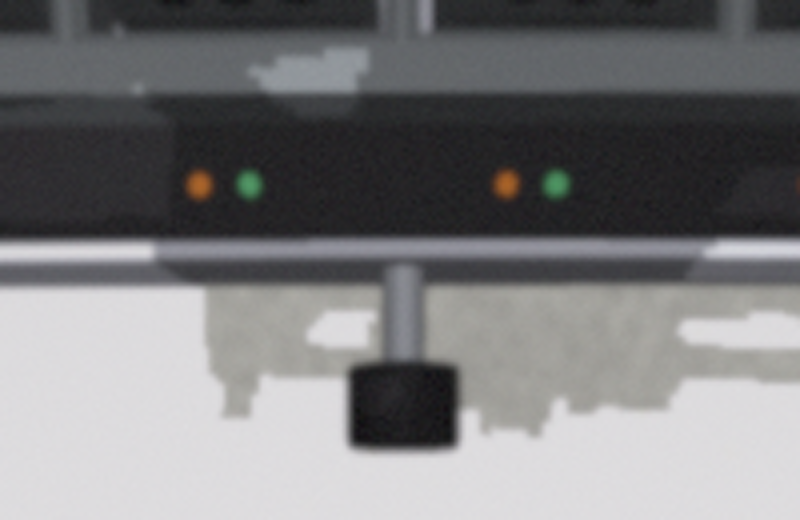

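```bash
python3 - <<'E'
from h import *
p=wcam(); q=dict(p); X()
T=np.eye(4);T[:3,:3]=Rdown(2.53);T[:3,3]=[.5046,.1672,.2399]; q["T"]=T@p["hand_eye"]
c7=lambda x,y:(90+(x+.5)/2-.5,20+(y+.5)/2-.5); c=lambda x,y:(180+(x+.5)/4-.5,(y+.5)/4-.5)
for z in (.03,.04,.045,.05):
  a=at_z(q,[c7(168,338),c7(302,338),c7(438,338),c7(572,338)],z); b=at_z(p,[c(200,184),c(507,184)],z)
  print(z,np.linalg.norm(a[3]-a[0])/3,np.linalg.norm(b[1]-b[0]),b.mean(0)-a[1:3].mean(0))
E
```

```text
pos [0.5112 0.1454 0.2279] xang 2.33 ydir [-1.9e-03 -9.0e-04 -1.0e+00] J [-0.79  0.12  0.47  1.72 -0.06  1.31 -0.27] t 65.78 F [ 0.   0.3 -0.7] w 0.0007
0.03 0.07336203543530298 0.07331126809956039 [-0.00513822  0.11843433  0.        ]
0.04 0.07139411263707304 0.0712786467549846 [-0.00479462  0.11461097  0.        ]
0.045 0.07041015123795803 0.07026233608269662 [-0.00462282  0.11269928  0.        ]
0.05 0.06942618983884309 0.0692460254104087 [-0.00445101  0.1107876   0.        ]
```

Request:
arm_command(deltas=[0, -0.05, -0.06, 0, 0, 0, 0, -0.08, -0.12, 0, 0, 0, 0, -0.08, -0.15, 0, 0, 0, 0, -0.08, -0.15, 0, 0, 0, 0, -0.08, -0.15, 0, 0, 0])

```text
time: 66.4
ee_pos: [0.5176, -0.0035, 0.3082]
eef_rot: [-0.707, -0.014, 0.015, 0.707]
ft_force: [-0.7, 0.2, -0.9]
width: 0.0003
```

```bash
python3 - <<'E'
from h import *
X(); a=cam("scene"); save(a,"s60"); cv2.imwrite("pics/s60c.png",cv2.resize(a["image"][90:210,230:350],None,fx=5,fy=5,interpolation=2)[:600,:,::-1])
E
```

```text
pos [ 0.5176 -0.0035  0.3082] xang 2.35 ydir [-1.5e-03  1.0e-04 -1.0e+00] J [-0.64  0.05  0.59  1.63 -0.03  1.48 -0.01] t 66.4 F [-0.7  0.2 -0.9] w 0.0003
```

View pics/s60.png

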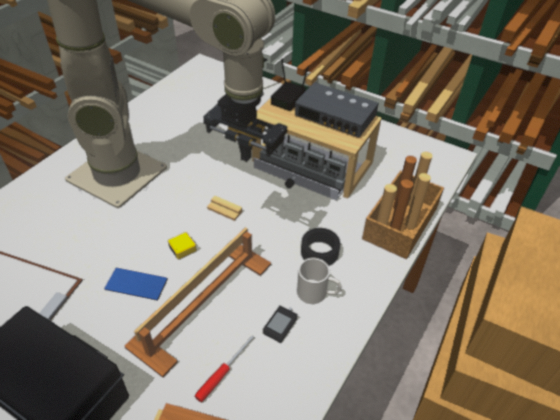

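View pics/s60c.png

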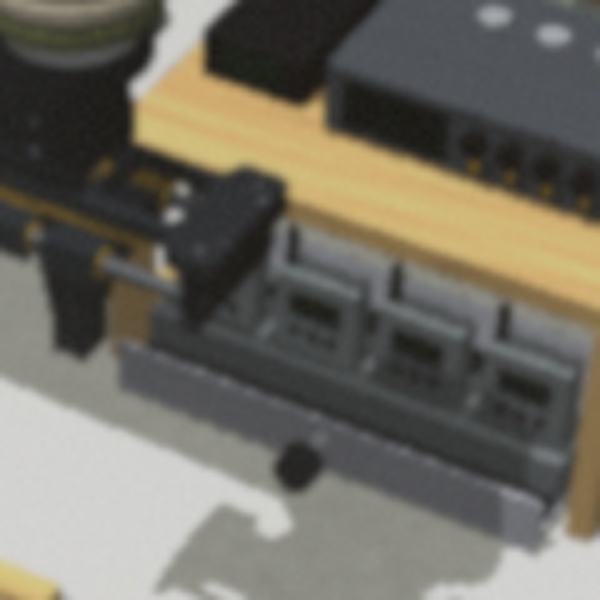

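Request:
arm_command(deltas=[0, 0, -0.06, 0, 0, 0, 0, 0, -0.12, 0, 0, 0, 0, 0, -0.18, 0, 0, 0, 0, 0, -0.2, 0, 0, 0, 0, 0, -0.2, 0, 0, 0, 0, 0, -0.2, 0, 0, 0])

```text
time: 67.2
ee_pos: [0.5266, -0.2019, 0.3086]
eef_rot: [-0.707, -0.015, 0.016, 0.707]
ft_force: [0.8, 0.7, 0.2]
width: 0.0003
```

```bash
python3 - <<'E'
from h import *
X(); a=cam("scene"); cv2.imwrite("pics/s61c.png",cv2.resize(a["image"][90:210,230:350],None,fx=5,fy=5,interpolation=2)[:600,:,::-1])
E
```

```text
pos [ 0.5266 -0.2019  0.3086] xang 2.48 ydir [-9.e-04  7.e-04 -1.e+00] J [-0.38  0.19  0.78  1.52 -0.13  1.49  0.45] t 67.2 F [0.8 0.7 0.2] w 0.0003
```

View pics/s61c.png

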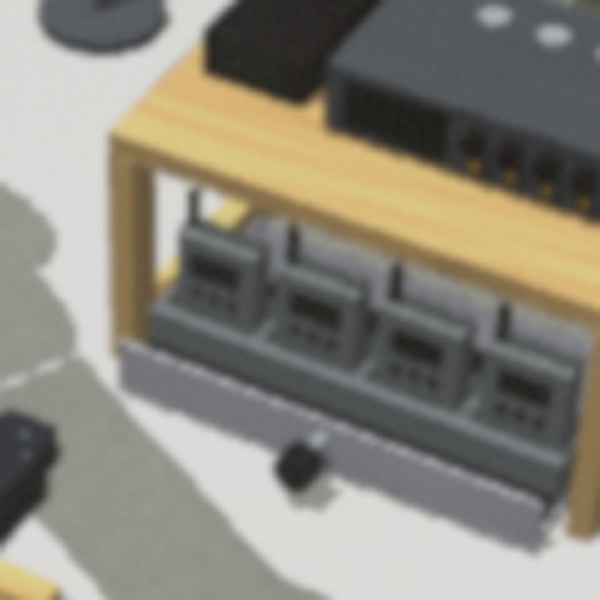

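```bash
python3 -c "
from bench import r
print(r.close_job())"
```

```text
the job is handed in; nothing more can be done
None
```

The job is handed in at about 67 s: the tray is back in under the riser with all four packs standing in its wells, and the arm is clear. I have no verdict, only my own checks.

**What I did**
- I pulled the tray out until the force showed its stop.
- I moved the four packs from the rack into the wells one by one. I let each go about 10 mm into its well, because the gripper's body would otherwise have touched the shelf.
- I pressed each pack down with shut fingers at 28–39 N.
- I pushed the tray back in by its knob until it met a firm stop, at about 24 N.

**What the last checks showed**
- **Packs pressed home:** each press ended with the pack top at 108 mm, which matches fully home. The last scene picture shows four upright packs at equal height.
- **Tray in:** it stopped firmly, and the pictures put its travel at about 0.119 m, so it should be within 2 mm of fully in.
- **Other things on the table:** all stand where they were, judged by eye in the scene picture.

**What went wrong or disagreed**
- My first grasp closed too late and lifted without the pack; it stayed on the rack and I repeated the grasp.
- The last pack hung tilted about 3 mm, so I gripped it a second time before lifting.
- The scene camera's overlay of the packs was about 2–3 mm off, the same for all four. I relied on the arm's measured height instead.
- The knob as seen by the wrist camera stood 2–4 mm short of where I expected it. That is near the limit of the calibration.

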